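# Lift the sieve basket out of the soaking tub by its drop handle and lid the tub

## Task

The instruments have finished soaking: swing up the drop handle that hangs over the long side of the blue tub, then lift the top steel basket out of the nested stack by that handle, level so that the instruments stay in it and with the flat sieve tray underneath left in the tub, and set it down gently and squarely in the middle of the green draining mat. Then put the blue lid on the tub so that it sits fully down and level all round, without dropping it, and let go. Leave the tub where it stands and do not disturb the pot and the vial behind it.

Things in the scene. Friction and masses are not known exactly. Their poses are not given: they have to be found in the camera images.
- tub: Open blue-grey plastic soaking tub, loose, 1.1 kg: outside 128 mm (its x) by 180 mm (its y), 62 mm tall, walls and floor 4 mm, corners rounded to 14 mm; an 8 mm grip lug at each y end, its top 44 mm up. Origin: centre of its underside, z up. The drop handle hangs over its -x side, which faces the robot's left.
- tray: Shallow steel sieve tray, 112 x 162 x 22 mm, 0.15 kg, loose on the tub's floor under the basket; it stays in the tub. Origin: centre of its underside, 4 mm above the tub's origin.
- basket: Steel sieve basket, 112 (x) by 162 mm (y), 0.22 to 0.45 kg, nested in the tub on the tray with 4 mm of play in x, 5 in y; axes as the tub's. Origin: centre between its 4 feet (5 mm high), at their underside, 21 mm above the tub's origin while nested. Floor 7 mm, rim 39 mm, hinge line of its drop handle 56 mm above the origin. It must rise 41 mm to clear the tub's rim.
- handle (a joint): Angle of the basket's drop handle, a U of 4.4 mm wire 168 mm wide, 0.07 kg, turning nearly freely about the basket's y axis through its point (0, 0, 56 mm). 0: folded on its stop, arms just above the tub's rim; grows as it swings up; 1.81 upright; 1.95 the other stop, just past upright, where it stays standing. Short of upright it falls back when let go.
- grip (a point): Middle of the handle's bar (along basket y; black sleeve 10 mm thick, 90 mm long, centred here), 75 mm from the hinge. Folded: at (-73, 0, 38 mm) of the basket, 3 mm below the tub's rim, with a 4 mm gap to the tub's -x face: fingers cannot straddle it, but under and outside it all is free down to the bench. At the far stop: (10, 0, 131 mm) of the basket.
- mat: Flat green ribbed draining mat, fixed, 130 mm (its x) by 180 mm (its y), 4 mm thick. Origin: centre of its underside, on the bench. The basket goes on it with long side along long side, either way round. Mat and lid lie left and right of the tub; the right-hand place is close to the cart's tray, whose rim overhangs the bench up to 125 mm high just beyond it: carry things over it higher than that.
- lid: Darker blue lid, loose, 0.13 to 0.25 kg, skirt down on the bench: 137 (x) by 189 mm (y); plate 3 mm; skirt 12 mm deep, 2.5 mm thick, goes outside the tub's rim with 2 mm of play all round. Bridge handle along its y: a bar 12 mm wide, 88 mm long, 35 to 45 mm above the origin. Origin: centre of the skirt's lower edge; 50 mm above the tub's origin when seated.
- clamp: Locking clamp, 58 x 122 x 5 mm, lying loose in the basket; stays in it. Origin at the centre of its underside.
- forceps: Straight tweezers, 14 x 120 x 9 mm, lying loose in the basket; stay in it. Origin at the centre of the underside.
- glue_pot: Round white-capped glass pot, 40 mm across, 76 mm tall, standing loose behind the tub. Origin at the centre of its underside.
- vial: Blue-capped glass vial, 22 mm across, 50 mm tall, standing loose behind the tub. Origin at the centre of its underside.

How it is judged:
By the outcome, as a careful person would: the job done as asked, in the order asked, and still so for the second after the job is handed in, with the robot touching nothing.
It also fails if it takes over 72 s, if anything falls off the work surface, if the arm or the gripper's body presses on something with over 40 N, if the wrist force passes 120 N, or if a joint passes its speed limit or range.

## Robot

A 6-joint arm with a two-finger parallel gripper is mounted at the origin on a cart in front of the work surface, level with it; the furniture and walls round the work are solid. World frame = base frame: x ahead of the robot, y to its left, z up, the work surface at z = 0. Lengths are in m, angles in rad, forces in N, time in s.
With the tool pointing down it reaches from about 0.325 to 0.875 m from the base axis. Payload 4.4 kg.
Tool frame: the origin (TCP) lies where the fingers leave the gripper's body, on its centre line; the fingertips stand 73 mm ahead of it and the grasp point (between the pads) lies env.pinch_z ahead of it (env.pinch_z is the distance from the TCP to the grasp point, in m); z points along the fingers, y is the line along which they close (so a half turn about z gives the same grasp; the last joint's range is limited). The gripper opens to 85 mm and grips with 20 to 120 N. Pads are 22 mm wide; open, the fingers measure 114 mm over their backs; the gripper's body (76 mm by 85 mm) begins 54 mm behind the grasp point. The pads swing forward as they close: fully open they stand 13 mm farther back than shut.
Start: joints at [-1.327, 0.207, 1.542, -0, 1.393, -0.15], TCP at [0.221, -0.531, 0.304] pointing down, gripper open.
Joint ranges: [-2.73, 2.73], [-0.86, 2.22], [0.23, 2.46], [-1.11, 4.25], [0.08, 2.63], [-2.82, 2.82]. Speed limits (rad/s): [2.79, 2.79, 3.14, 3.14, 3.14, 3.14].

## Interface

Orientations are given as a 3x3 rotation matrix whose columns are the frame's x, y, z axes.
In Python, from station import status, vision, workorder, env gives the robot as it stands. The module is installed in compiled form; this text tells all that it offers.
- The arm moves only by the tool play_rows, never from a script. Its argument "targets" is a list that holds one entry, the list of rows, each a list of 6 numbers: the shift along the tool's x, y, z as a fraction of full scale, then the turn, a rotation vector about the tool's x, y, z as a fraction of full scale. A call has 1 to 8 rows; each row is the pose to reach, as a shift and turn from the pose commanded when the call began, along the tool's axes at that moment, turning the shorter way round; what a row does not reach only later rows make up. Full scale, the value 1, is 150 mm for a shift and pi rad for a turn. A row lasts 1/12 s, in which the tool goes at most 41.7 mm and 7.16 degrees, less where a joint would pass 70% of its speed; a pose out of reach is approached as far as the arm can. A call with a number of a shift or a turn outside -1 to 1 is refused whole. A call with a gripper value outside its range is refused whole. "hand" is the closure, from 0 (fully open) to 1 (shut), set as the call begins (left out, the last holds). The fingers move at their own pace and stop on an object; "newtons" is the grip in N (left out, the last holds). Time passes only in rows, so rows that repeat a pose let the fingers close. It gives the time, the measured TCP pose, the force, the opening and the grip force at its end, in the units of the state.
- status.state(): the state, without advancing time (a new reading comes with each control period).
- vision.capture(name): name is "scene" or "top" or "wrist"; returns a dict with "image" (420x560x3 uint8, red, green, blue), "camera_matrix" (3x3 intrinsics, pixels), "k1" (the pictures are not rectified: a ray, as slopes to the right and down, at radius r is drawn at 1 + k1 r^2 times it, then the intrinsics apply), "extrinsics" (4x4, takes a point from world to camera coordinates). Camera axes: x right, y up, looking along -z (the intrinsics and any distortion apply to the point x, -y, -z); pixel columns grow to the right and rows downward; lengths in m; the calibration is good to about 2 mm. A picture is of the moment at which its call begins. There is no depth.
- workorder.finish_job(): hands the job in; it is judged then, once.
The state is a dict: "time": time; "joint_pos": joint angles; "joint_velocities": joint speeds; "effort": joint torques, N m; "eef_pos": TCP position; "orientation": TCP orientation; "ft_force": force on the tool from outside, world axes, zero at the start; "ft_torque": the same for the moment, N m; "gripper_width": opening from 0.0 (shut) to 1.0 (fully open); "finger_force": force on a finger pad.
Only numpy, scipy, OpenCV 4.12 (cv2) and the standard library are available. Lean on these libraries where they do the work, as an engineer would, in place of code of your own. Each camera call takes 0.05 s, during which the arm holds its last target. There are 200 camera calls.

## Working session

There is one attempt and no reset: what is moved stays moved. The work goes in short steps, Python scripts to look and compute and a tool call to move; the robot and the scene stay as the last step left them, time stands still between calls to the robot, and variables do not carry over. Pictures are saved under pics/ and viewed, at most 10 in all, crops included, and the job is handed in when it is done.

Besides the shell and the picture viewer there is one more tool, called after "Request:" as name(argument=value, ...), one argument or row to a line, values as JSON. play_rows: Moves the arm, as the interface text tells. Shift numbers are shares of 150 mm and turn numbers shares of pi rad, none past 1 either way. Its arguments: {"type":"object","properties":{"targets":{"type":"array","items":{"type":"array","items":{"type":"array","items":{"type":"number"}}}},"hand":{"type":"number"},"newtons":{"type":"number"}},"required":["targets"]}

```bash
mkdir -p pics; cat > h.py <<'E'
import numpy as np, cv2
from station import status, vision, workorder, env
def cap(n,f=None):
    d=vision.capture(n)
    if f: cv2.imwrite('pics/'+f, cv2.cvtColor(d['image'],cv2.COLOR_RGB2BGR))
    return d
def ray(d,px):
    K=np.array(d['camera_matrix'],float);k1=float(d['k1']);E=np.array(d['extrinsics'])
    p=cv2.undistortPoints(np.array(px,float).reshape(-1,1,2),K,np.array([k1,0,0,0.]),None).reshape(-1,2)
    dc=np.c_[p[:,0],-p[:,1],-np.ones(len(p))]
    R=E[:3,:3];return -R.T@E[:3,3], dc@R
def onz(d,px,z):
    o,r=ray(d,px); z=np.broadcast_to(z,len(r)); return o+r*((z-o[2])/r[:,2])[:,None]
def proj(d,P):
    E=np.array(d['extrinsics']);c=np.atleast_2d(P)@E[:3,:3].T+E[:3,3]
    s=np.c_[c[:,0]/-c[:,2],-c[:,1]/-c[:,2]];s=s*(1+float(d['k1'])*(s**2).sum(1))[:,None]
    K=np.array(d['camera_matrix']);return s@K[:2,:2].T+K[:2,2]
E
python3 - <<'E'
from h import *
np.set_printoptions(precision=4,suppress=True)
for n in('top','scene'):
    d=cap(n,n+'0.png');print(n,ray(d,[[280,210]]),d['k1'])
s=status.state();print(s,env.pinch_z)
E
```

```text
top (array([0.5142, 0.1801, 1.1093]), array([[ 0.0739,  0.0144, -0.9972]])) -0.1483546668996829
scene (array([0.1473, 0.942 , 0.5754]), array([[ 0.4017, -0.7584, -0.5137]])) -0.0550398553584511
{'time': 0.1, 'joint_pos': array([-1.3275,  0.2073,  1.5428, -0.    ,  1.3935, -0.1505]), 'joint_velocities': array([ 0.0007, -0.0017, -0.0033,  0.0002, -0.0005, -0.0012]), 'effort': array([ -0.0008, -38.4097, -29.2549,  -0.0003,   0.0049,   0.    ]), 'eef_pos': array([ 0.2205, -0.5305,  0.3028]), 'orientation': array([[ 0.9234,  0.3837, -0.0005],
       [ 0.3837, -0.9234,  0.002 ],
       [ 0.0003, -0.002 , -1.    ]]), 'ft_force': array([ 0.3669, -0.5599, -0.3692]), 'ft_torque': array([ 0.0498,  0.0498, -0.0046]), 'finger_force': 0.0, 'gripper_width': 1.0007942965540177} 0.0539
```

View pics/top0.png

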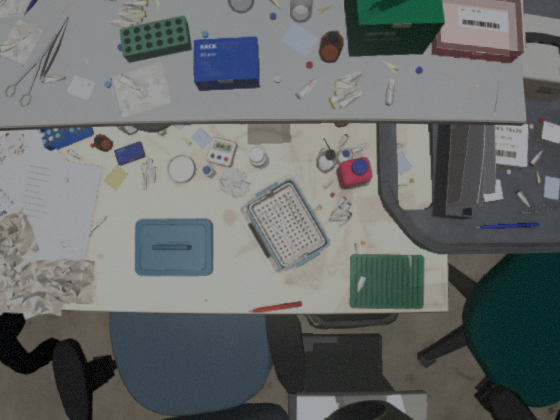

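View pics/scene0.png

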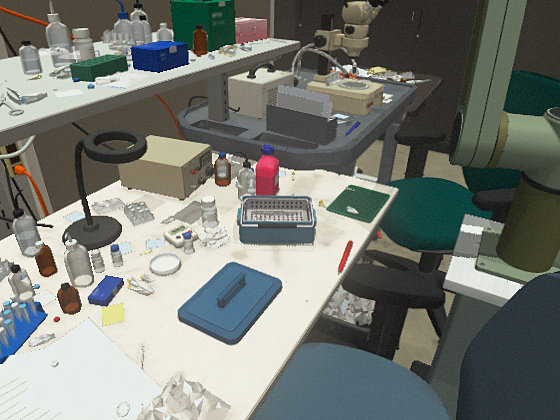

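The top view shows the lid at (174,247), the tub at (286,225) with the black sleeve near (260,240), the mat at (387,281), and the pot near (258,155). The scene view agrees: lid on the left, mat on the right by the cart tray.

```bash
python3 - <<'E'
from h import *
np.set_printoptions(precision=4,suppress=True)
d=cap('top');im=d['image'];hsv=cv2.cvtColor(im,cv2.COLOR_RGB2HSV)
for n,p in(('lid',(150,260)),('mat',(400,290)),('tubrim',(262,187)),('sleeve',(260,240)),('paper',(230,290))):print(n,hsv[p[1],p[0]])
def mask(lo,hi,roi):
    m=cv2.inRange(hsv,np.array(lo),np.array(hi));k=np.zeros_like(m);x0,y0,x1,y1=roi;k[y0:y1,x0:x1]=m[y0:y1,x0:x1];return k
def rect(m,z):
    cs,_=cv2.findContours(m,cv2.RETR_EXTERNAL,cv2.CHAIN_APPROX_NONE)
    c=max(cs,key=cv2.contourArea).reshape(-1,2)
    P=onz(d,c,z);r=cv2.minAreaRect((P[:,:2]*1000).astype(np.float32));b=cv2.boxPoints(r)
    e=[b[1]-b[0],b[2]-b[1]];L=max(e,key=np.linalg.norm)
    return np.array(r[0]),np.array(r[1]),np.degrees(np.arctan2(L[1],L[0])),c.min(0),c.max(0)
print('lid',rect(mask((85,60,30),(125,255,255),(120,205,225,290)),.014))
print('mat',rect(mask((60,80,30),(95,255,255),(335,240,440,320)),.004))
m=mask((85,50,30),(125,255,255),(230,170,340,285));m=cv2.morphologyEx(m,cv2.MORPH_CLOSE,np.ones((5,5)));print('tub',rect(m,.062))
v=im[215:275,235:275].astype(int).max(2);mm=np.zeros(im.shape[:2],np.uint8);mm[205:270,238:280]=((im[205:270,238:280].max(2)<60)*255);print('sleeve',rect(mm,.06))
b=im[225:265,140:210].max(2);mm[:]=0;mm[235:260,140:205]=(im[235:260,140:205].max(2)<75)*255;print('bar',rect(mm,.045))
c=cv2.resize(im[140:320,130:440],None,fx=2.5,fy=2.5,interpolation=cv2.INTER_CUBIC);cv2.imwrite('pics/c1.png',c[:,:,::-1])
E
```

```text
lid [101  87 120]
mat [75 99 85]
tubrim [ 30  14 162]
sleeve [ 0  0 61]
paper [ 35   9 164]
lid (array([506.9675, 453.9747]), array([133.8383, 186.6097]), np.float32(-89.57291), array([135, 219], dtype=int32), array([211, 275], dtype=int32))
mat (array([423.3593, -59.6659]), array([172.5992, 122.7388]), np.float32(89.4441), array([351, 256], dtype=int32), array([422, 307], dtype=int32))
tub (array([483.5052, 132.9105]), array([ 9.3072, 58.2623]), np.float32(-59.284283), array([297, 250], dtype=int32), array([318, 265], dtype=int32))
sleeve (array([489.5717, 222.6809]), array([0., 0.]), np.float32(0.0), array([268, 255], dtype=int32), array([268, 255], dtype=int32))
bar (array([506.2285, 408.4744]), array([6.9713, 2.3628]), np.float32(0.47505435), array([188, 246], dtype=int32), array([189, 249], dtype=int32))
```

View pics/c1.png

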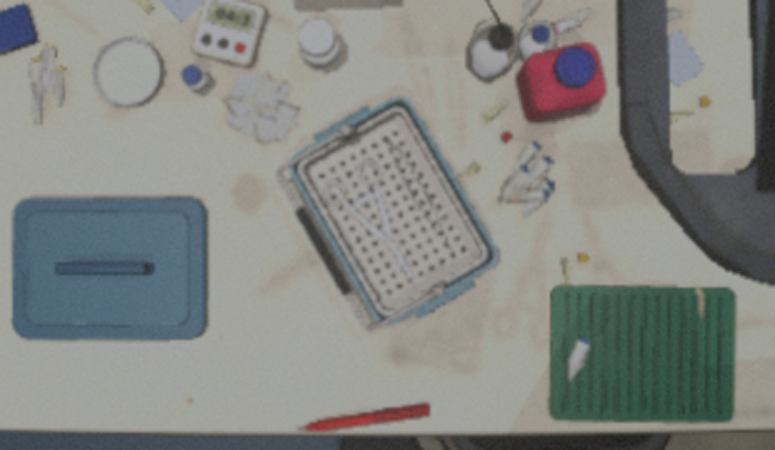

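The crop shows the tub's long axis at about 30° in the world. The sleeve runs from crop (302,210) to (348,290), and the tub's rim corners are clear. A small white and blue bit lies on the mat. I'll measure the tub next.

```bash
cat >> h.py <<'E'
from scipy.spatial.transform import Rotation as Ro
np.set_printoptions(precision=4,suppress=True)
def go(p,R=None):
    s=status.state();R0=s['orientation'];R=R0 if R is None else R
    sh=R0.T@(np.array(p)-s['eef_pos'])/.15;rv=Ro.from_matrix(R0.T@R).as_rotvec()/np.pi
    print('go',np.round(np.r_[sh,rv],4),'mm',np.round(np.linalg.norm(sh)*150,1),'deg',np.round(np.linalg.norm(rv)*180,1))
def Rt(yaw_y,tilt=0):  # tool down, tool y at angle yaw_y (deg), tilted so z leans to +y by tilt
    a=np.radians(yaw_y);y=np.array([np.cos(a),np.sin(a),0]);z=np.array([0,0,-1.]);R=np.c_[np.cross(y,z),y,z]
    return R@Ro.from_rotvec([-np.radians(tilt),0,0]).as_matrix()
E
python3 - <<'E'
from h import *
d=cap('top');im=d['image'];hsv=cv2.cvtColor(im,cv2.COLOR_RGB2HSV)
m=np.zeros(im.shape[:2],np.uint8);m[170:285,235:340]=cv2.inRange(hsv,np.array((88,45,40)),np.array((120,255,255)))[170:285,235:340]
n,l,st,c=cv2.connectedComponentsWithStats(m)
P=[]
for i in range(1,n):
    if st[i,4]>15: print(st[i],c[i])
ys,xs=np.where(np.isin(l,[i for i in range(1,n) if st[i,4]>15]))
P=onz(d,np.c_[xs,ys],.062);r=cv2.minAreaRect((P[:,:2]*1000).astype(np.float32));print('tub blue',r)
g=im.max(2);mm=np.zeros_like(m);mm[205:270,238:285]=(g[205:270,238:285]<80)*255
n,l,st,c=cv2.connectedComponentsWithStats(mm)
i=1+np.argmax(st[1:,4]);ys,xs=np.where(l==i);P=onz(d,np.c_[xs,ys],.060)
print('sleeve',st[i],cv2.minAreaRect((P[:,:2]*1000).astype(np.float32)),P.mean(0))
mm[:]=0;mm[235:260,140:205]=(g[235:260,140:205]<95)*255
n,l,st,c=cv2.connectedComponentsWithStats(mm);i=1+np.argmax(st[1:,4]);ys,xs=np.where(l==i);P=onz(d,np.c_[xs,ys],.045);print('bar',st[i],P.mean(0))
print('pot',onz(d,[[258,152]],.076),'vial',onz(d,[[207,170]],.05),'corners',onz(d,np.array([[403,98],[497,252],[370,328]])/2.5+[130,140],.062))
print('tray rim',onz(d,np.array([[640,165],[700,235],[770,280]])/2.5+[130,140],.125))
go([.40,.10,.33],Rt(-60))
E
```

```text
[257 180  30  16  65] [271.6308 187.3077]
[293 182  35  61  87] [310.6667 211.7471]
[248 210   8  13  19] [251.3158 216.1579]
[258 229  24  39  48] [268.8542 246.5417]
[296 246  29  20 101] [309.4653 256.6139]
tub blue ((559.7838134765625, 179.3742218017578), (188.42962646484375, 125.34449768066406), 30.11237144470215)
sleeve [249 224  21  33 119] ((524.1054077148438, 242.5924072265625), (85.93465423583984, 7.715976238250732), 30.348299026489258) [0.5243 0.2432 0.06  ]
bar [154 245  38   5  58] [0.5045 0.4359 0.045 ]
pot [[0.7234 0.2449 0.076 ]] vial [[0.687  0.3659 0.05  ]] corners [[0.6625 0.1694 0.062 ]
 [0.5215 0.0846 0.062 ]
 [0.453  0.2    0.062 ]]
tray rim [[ 0.5952 -0.0338  0.125 ]
 [ 0.5347 -0.0852  0.125 ]
 [ 0.4954 -0.1463  0.125 ]]
go [ 2.718  -3.4235 -0.1735 -0.0005 -0.0001 -0.0413] mm 656.2 deg 7.4
```

The tub centre is (0.560, 0.179) with its y axis at 30°. The sleeve sits 73 mm out, as given. I'll move over towards it.

Request:
play_rows(
  targets=[
    [[0.7, -0.85, 0, 0, 0, -0.02], [0.7, -0.85, 0, 0, 0, -0.04], [0.7, -0.85, 0, 0, 0, -0.041], [0.7, -0.85, 0, 0, 0, -0.041], [0.7, -0.85, 0, 0, 0, -0.041]],
  ],
  hand=1,
)

```text
time: 0.62
eef_pos: [0.2696, -0.3665, 0.3025]
orientation: [[0.864, 0.503, -0.0], [0.503, -0.864, 0.006], [0.003, -0.006, -1.0]]
ft_force: [-0.1, 0.4, -0.7]
gripper_width: 0.299
finger_force: 0.0
```

Request:
play_rows(
  targets=[
    [[0.6, -0.9, 0, 0, 0, 0], [0.6, -0.9, 0, 0, 0, 0], [0.6, -0.9, 0, 0, 0, 0], [0.6, -0.9, 0, 0, 0, 0], [0.6, -0.9, 0, 0, 0, 0]],
  ],
)

```text
time: 1.03
eef_pos: [0.2788, -0.206, 0.303]
orientation: [[0.864, 0.504, -0.0], [0.504, -0.864, 0.004], [0.002, -0.003, -1.0]]
ft_force: [-0.0, -0.7, -0.8]
gripper_width: 0.001
finger_force: 0.0
```

Request:
play_rows(
  targets=[
    [[0.6, -0.9, 0, 0, 0, 0], [0.6, -0.9, 0, 0, 0, 0], [0.6, -0.9, 0, 0, 0, 0], [0.6, -0.9, 0, 0, 0, 0], [0.6, -0.9, 0, 0, 0, 0]],
  ],
)

```text
time: 1.45
eef_pos: [0.2898, -0.0437, 0.3038]
orientation: [[0.861, 0.509, 0.001], [0.509, -0.861, 0.003], [0.002, -0.002, -1.0]]
ft_force: [0.4, -0.6, -0.2]
gripper_width: -0.004
finger_force: 0.0
```

Request:
play_rows(
  targets=[
    [[0.3, -0.9, 0, 0, 0, 0], [0.3, -0.9, 0, 0, 0, 0], [0.3, -0.9, 0, 0, 0, 0], [0.3, -0.9, 0, 0, 0, 0], [0.3, -0.9, 0, 0, 0, 0], [0.3, -0.9, 0, 0, 0, 0]],
  ],
)

```text
time: 1.95
eef_pos: [0.2618, 0.0903, 0.3041]
orientation: [[0.865, 0.502, 0.001], [0.502, -0.865, -0.001], [0.0, 0.001, -1.0]]
ft_force: [-0.3, -0.0, -0.2]
gripper_width: -0.002
finger_force: 0.0
```

```bash
cat >> h.py <<'E'
A=np.radians(30.15-90);TX=np.array([np.cos(A),np.sin(A),0]);TY=np.array([-TX[1],TX[0],0]);TC=np.array([.560,.179,0])
def tub(x,y,z): return TC+TX*x/1e3+TY*y/1e3+np.array([0,0,z/1e3])
YA=np.degrees(A)
E
python3 - <<'E'
from h import *
print(tub(-73,0,59))
p=tub(-73-115,0,59+130);print(p);go(p,Rt(YA,45))
E
```

```text
[0.5233 0.2421 0.059 ]
[0.4656 0.3416 0.189 ]
go [ 2.0158 -0.7672  0.7663 -0.2496  0.     -0.0001] mm 343.4 deg 44.9
```

Request:
play_rows(
  targets=[
    [[1, -0.77, 0, 0, 0, 0], [1, -0.77, 0, 0, 0, 0], [1, -0.77, 0, 0, 0, 0], [1, -0.77, 0, 0, 0, 0], [1, -0.77, 0, 0, 0, 0], [1, -0.77, 0, 0, 0, 0]],
  ],
)

```text
time: 2.45
eef_pos: [0.3372, 0.2668, 0.3038]
orientation: [[0.866, 0.499, 0.001], [0.499, -0.866, 0.001], [0.001, -0.0, -1.0]]
ft_force: [0.6, -0.2, 0.4]
gripper_width: -0.001
finger_force: 0.0
```

Request:
play_rows(
  targets=[
    [[1, 0, 0.2, -0.036, 0, 0], [1, 0, 0.4, -0.072, 0, 0], [1, 0, 0.6, -0.108, 0, 0], [1, 0, 0.76, -0.144, 0, 0], [1, 0, 0.76, -0.18, 0, 0], [1, 0, 0.76, -0.22, 0, 0], [1, 0, 0.76, -0.25, 0, 0], [1, 0, 0.76, -0.25, 0, 0]],
  ],
)

```text
time: 3.12
eef_pos: [0.4637, 0.3381, 0.1858]
orientation: [[0.867, 0.356, 0.348], [0.498, -0.608, -0.618], [-0.009, 0.71, -0.704]]
ft_force: [-0.6, -0.2, -0.9]
gripper_width: -0.0
finger_force: 0.0
```

```bash
python3 - <<'E'
from h import *
cap('wrist','w1.png');cap('scene','s1.png')
s=status.state();print(s['joint_pos'],s['eef_pos'])
go(tub(-188,0,189),Rt(YA,45));go(tub(-73-110,0,59+32),Rt(YA,45));go(tub(-73-62,0,59+30),Rt(YA,45))
E
python3 -c "
import cv2,numpy as np
a=cv2.imread('pics/w1.png');b=cv2.imread('pics/s1.png')[130:340,150:430]
cv2.imwrite('pics/m1.png',np.vstack([cv2.resize(a,(400,300)),cv2.resize(b,(400,300))]))"
```

```text
[ 0.7694  0.4991  1.5686 -0.7694  1.3868  2.0906] [0.4648 0.3384 0.189 ]
go [ 0.0149 -0.0108 -0.011  -0.0004  0.0019 -0.0007] mm 3.2 deg 0.4
go [ 0.0168 -0.4485  0.4751 -0.0004  0.0019 -0.0007] mm 98.0 deg 0.4
go [ 0.0186 -0.2314  0.7105 -0.0004  0.0019 -0.0007] mm 112.1 deg 0.4
```

View pics/m1.png

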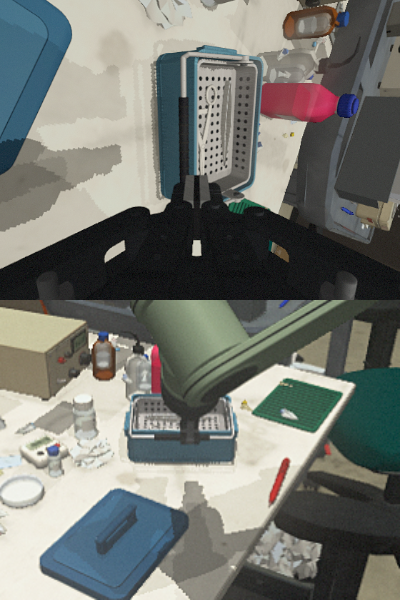

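The wrist view shows the closed fingers in front of the tub's handle side, with the sleeve at (185,140), aligned with the tub's long side. I'll descend outside, then slip under the bar.

Request:
play_rows(
  targets=[
    [[0.017, -0.2, 0.22, 0, 0.002, 0], [0.017, -0.45, 0.475, 0, 0.002, 0], [0.017, -0.45, 0.475, 0, 0.002, 0], [0.017, -0.35, 0.6, 0, 0.002, 0], [0.017, -0.27, 0.68, 0, 0.002, 0], [0.017, -0.25, 0.7, 0, 0.002, 0], [0.017, -0.25, 0.7, 0, 0.002, 0]],
  ],
)

```text
time: 3.8
eef_pos: [0.4914, 0.2985, 0.0908]
orientation: [[0.866, 0.35, 0.357], [0.5, -0.615, -0.61], [0.006, 0.707, -0.708]]
ft_force: [0.8, -0.3, -0.6]
gripper_width: -0.003
finger_force: 0.0
```

```bash
python3 - <<'E'
from h import *
d=cap('wrist','w2.png');s=status.state();print(s['eef_pos'],s['ft_force'])
print('tub-frame',np.round([(s['eef_pos']-TC)@TX*1e3,(s['eef_pos']-TC)@TY*1e3],1))
im=d['image'];print(proj(d,[tub(-73,-45,59),tub(-73,45,59),s['eef_pos']+s['orientation'][:,2]*.073]))
R=Rt(YA,45)
h=np.array([0,77.])
p0=s['eef_pos']
for th in (0.15,.5,.9,1.3,1.6,1.9):
    a=th-np.arctan2(18,73)
    b=np.array([-75.2*np.cos(a),77+75.2*np.sin(a)])
    p=tub(b[0]-59.7,0,b[1]+32.1);sh=s['orientation'].T@(p-p0)/.15;print(th,b,np.round(sh,3))
E
```

```text
[0.491  0.2995 0.0908] [ 0.1216 -0.046  -0.5262]
tub-frame [-138.9    0.9]
[[325.6812 357.2526]
 [332.3007 172.4225]
 [275.0318 265.9064]]
0.15 [-74.8837  70.1099] [-0.005  0.074 -0.033]
0.5 [-72.7063  96.205 ] [-0.004  0.207 -0.146]
0.9 [-59.4881 123.0022] [-0.003  0.395 -0.211]
1.3 [-36.8781 142.5366] [-0.002  0.594 -0.196]
1.6 [-15.8636 150.5077] [-0.001  0.731 -0.135]
1.9 [  6.5679 151.9126] [-0.001  0.843 -0.036]
```

View pics/w2.png

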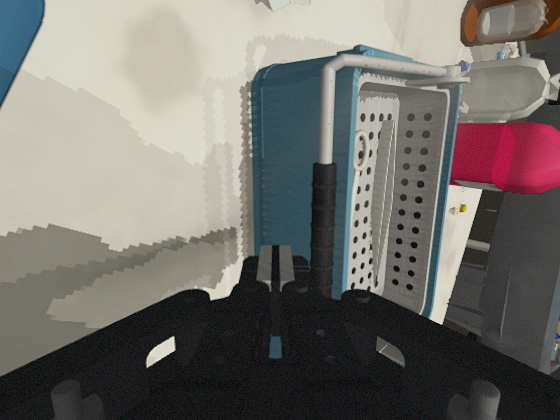

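The sleeve shows at column 322, about 4 mm nearer the fingers than predicted. The tips are below and outside it and there is a gap. I'll push a little deeper, then swing up gently along the arc.

Request:
play_rows(
  targets=[
    [[0, 0, 0.03, 0, 0, 0], [0, 0, 0.05, 0, 0, 0], [0, 0.04, 0.04, 0, 0, 0], [0, 0.08, 0.02, 0, 0, 0], [0, 0.12, -0.02, 0, 0, 0], [0, 0.17, -0.07, 0, 0, 0], [0, 0.23, -0.12, 0, 0, 0], [0, 0.23, -0.12, 0, 0, 0]],
  ],
)

```text
time: 4.52
eef_pos: [0.497, 0.2909, 0.13]
orientation: [[0.864, 0.35, 0.362], [0.503, -0.614, -0.608], [0.01, 0.707, -0.707]]
ft_force: [-0.5, 1.0, 0.5]
gripper_width: 0.001
finger_force: 0.5
```

```bash
python3 - <<'E'
from h import *
d=cap('wrist','w3.png');s=status.state();print(s['eef_pos'],s['ft_force'])
print('tub-frame',np.round([(s['eef_pos']-TC)@TX*1e3,(s['eef_pos']-TC)@TY*1e3],1))
E
```

```text
[0.4968 0.2909 0.1289] [ 0.0429  2.1176 -0.2687]
tub-frame [-128.5    1.5]
```

View pics/w3.png

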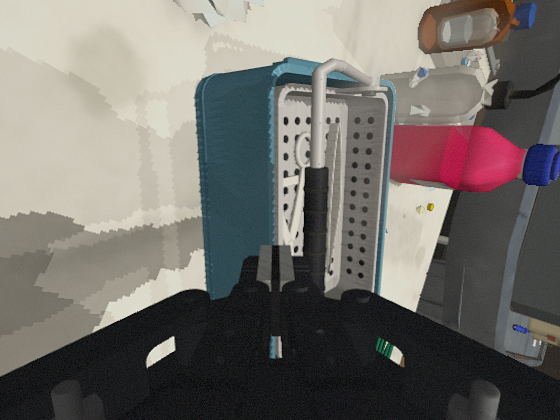

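The bar has swung up and rides on the finger at column 315, clear of the tub. I'll continue along the arc.

Request:
play_rows(
  targets=[
    [[0, 0.06, -0.03, 0, 0, 0], [0, 0.12, -0.05, 0, 0, 0], [0, 0.18, -0.06, 0, 0, 0], [0, 0.25, -0.06, 0, 0, 0], [0, 0.32, -0.05, 0, 0, 0], [0, 0.38, -0.045, 0, 0, 0], [0, 0.45, -0.02, 0, 0, 0], [0, 0.45, -0.02, 0, 0, 0]],
  ],
)

```text
time: 5.23
eef_pos: [0.5195, 0.2483, 0.1773]
orientation: [[0.866, 0.35, 0.358], [0.501, -0.613, -0.611], [0.005, 0.708, -0.706]]
ft_force: [-0.2, 0.8, -0.5]
gripper_width: -0.0
finger_force: 0.1
```

```bash
python3 - <<'E'
from h import *
d=cap('wrist','w4.png');s=status.state();print(s['eef_pos'],s['ft_force'])
p=s['eef_pos'];print('tub-frame',np.round([(p-TC)@TX*1e3,(p-TC)@TY*1e3],1))
e=cap('scene')['image'][110:320,160:440];
cv2.imwrite('pics/m4.png',np.vstack([cv2.resize(d['image'],(400,300)),cv2.resize(e,(400,300))])[:,:,::-1])
for th in (1.5,1.6,1.7,1.8,1.9,1.95):
    a=th-np.arctan2(18,73);print(th,proj(d,[tub(-75.2*np.cos(a),45,77+75.2*np.sin(a)),tub(-75.2*np.cos(a),0,77+75.2*np.sin(a))]).round())
E
```

```text
[0.5189 0.2489 0.1766] [ 0.8831 -0.3475  0.378 ]
tub-frame [-81.   -0.4]
1.5 [[327. 173.]
 [324. 278.]]
1.6 [[342. 172.]
 [337. 274.]]
1.7 [[355. 170.]
 [349. 269.]]
1.8 [[365. 168.]
 [359. 265.]]
1.9 [[373. 166.]
 [367. 260.]]
1.95 [[377. 165.]
 [370. 257.]]
```

View pics/m4.png

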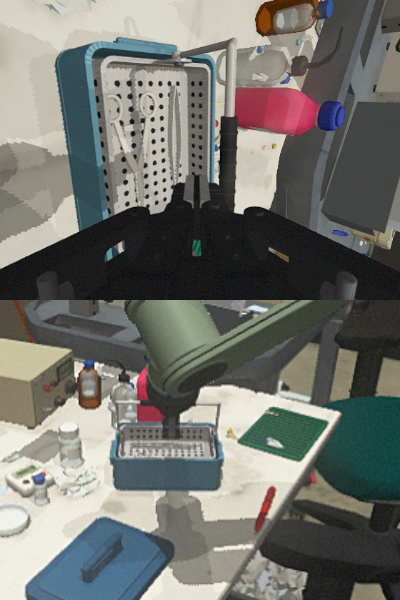

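The bar is at about 1.47 rad (column 320, full scale). I'll push the last stretch past upright.

Request:
play_rows(
  targets=[
    [[0, 0.035, 0.02, 0, 0, 0], [0, 0.07, 0.04, 0, 0, 0], [0, 0.1, 0.07, 0, 0, 0], [0, 0.13, 0.1, 0, 0, 0], [0, 0.155, 0.125, 0, 0, 0], [0, 0.175, 0.145, 0, 0, 0], [0, 0.175, 0.145, 0, 0, 0], [0, 0.175, 0.145, 0, 0, 0]],
  ],
)

```text
time: 6.0
eef_pos: [0.5354, 0.2206, 0.1792]
orientation: [[0.865, 0.353, 0.358], [0.502, -0.613, -0.61], [0.004, 0.707, -0.707]]
ft_force: [-0.4, 0.6, 0.2]
gripper_width: 0.001
finger_force: 0.0
```

```bash
python3 - <<'E'
from h import *
d=cap('wrist','w5.png');s=status.state();print(s['eef_pos'],s['ft_force'])
p=s['eef_pos'];print('tub-frame',np.round([(p-TC)@TX*1e3,(p-TC)@TY*1e3],1))
for th in (1.6,1.7,1.8,1.9,1.95):
    a=th-np.arctan2(18,73);print(th,proj(d,[tub(-75.2*np.cos(a),45,77+75.2*np.sin(a)),tub(-75.2*np.cos(a),20,77+75.2*np.sin(a))]).round())
g=d['image'].max(2)
for r in (160,180,200,220):
    x=np.where(g[r,290:420]<60)[0]+290;print(r,x.min() if len(x) else 0,x.max() if len(x) else 0,len(x))
E
```

```text
[0.5354 0.2209 0.1792] [-0.0128  0.0929  0.2606]
tub-frame [-48.6  -0.3]
1.6 [[284. 182.]
 [284. 250.]]
1.7 [[301. 179.]
 [300. 245.]]
1.8 [[316. 177.]
 [314. 240.]]
1.9 [[327. 174.]
 [325. 236.]]
1.95 [[332. 173.]
 [330. 233.]]
160 0 0 0
180 314 337 24
200 314 336 23
220 313 329 17
```

Request:
play_rows(
  targets=[
    [[0, -0.05, -0.02, 0, 0, 0], [0, -0.12, -0.1, 0, 0, 0], [0, -0.2, -0.25, 0, 0, 0], [0, -0.2, -0.5, 0, 0, 0], [0, -0.2, -0.5, 0, 0, 0]],
  ],
)

```text
time: 6.47
eef_pos: [0.4979, 0.2902, 0.215]
orientation: [[0.862, 0.352, 0.366], [0.508, -0.614, -0.604], [0.012, 0.706, -0.708]]
ft_force: [1.6, 0.9, 0.3]
gripper_width: -0.002
finger_force: 0.0
```

```bash
python3 - <<'E'
from h import *
d=cap('wrist');t=cap('top');s=status.state();print(s['eef_pos'],s['ft_force'])
im=d['image']
cv2.imwrite('pics/m5.png',np.vstack([cv2.resize(im,(440,300)),cv2.resize(t['image'][160:300,200:420],(440,280))])[:,:,::-1])
for th in (1.8,1.95):
    a=th-np.arctan2(18,73);P=[tub(-75.2*np.cos(a),y,77+75.2*np.sin(a)) for y in(45,0,-45)];print(th,proj(d,P).round(),proj(t,P).round())
go(tub(10,0,290),Rt(YA));go(tub(10,0,206),Rt(YA))
E
```

```text
[0.4978 0.287  0.2121] [-0.3153  0.096  -0.0971]
1.8 [[350. 160.]
 [347. 230.]
 [344. 294.]] [[276. 204.]
 [287. 222.]
 [298. 241.]]
1.95 [[359. 158.]
 [355. 226.]
 [352. 288.]] [[281. 201.]
 [291. 220.]
 [302. 238.]]
go [-0.0028  1.0018  0.2671  0.2499 -0.0027  0.0002] mm 155.5 deg 45.0
go [-0.007   0.606   0.6632  0.2499 -0.0027  0.0002] mm 134.8 deg 45.0
```

View pics/m5.png

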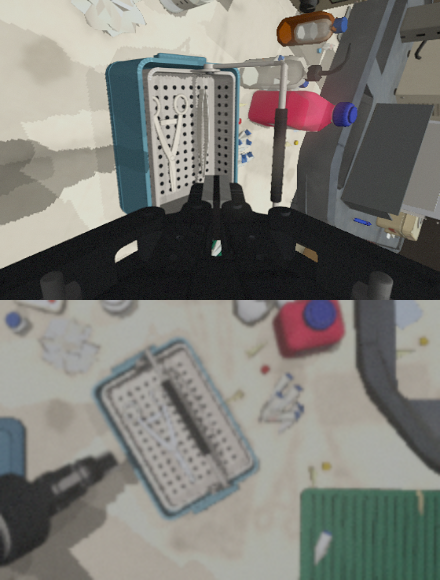

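The handle stands at its far stop: the sleeve in the top view runs from (282,201) to (304,236), matching 1.95 rad. I'll move above it and open.

Request:
play_rows(
  targets=[
    [[0, 0.2, -0.1, 0.03, 0, 0], [0, 0.4, -0.1, 0.065, 0, 0], [0, 0.6, 0, 0.1, 0, 0], [0, 0.8, 0.1, 0.135, 0, 0], [0, 1, 0.2, 0.17, -0.001, 0], [0, 1, 0.267, 0.21, -0.002, 0], [0, 1, 0.267, 0.25, -0.003, 0], [0, 1, 0.267, 0.25, -0.003, 0]],
  ],
  hand=0,
)

```text
time: 7.23
eef_pos: [0.5667, 0.1642, 0.2878]
orientation: [[0.87, 0.493, -0.006], [0.493, -0.87, -0.001], [-0.005, -0.002, -1.0]]
ft_force: [0.6, -1.3, -0.5]
gripper_width: 0.999
finger_force: 0.0
```

```bash
python3 - <<'E'
from h import *
d=cap('wrist');s=status.state();print(s['eef_pos'],s['gripper_width'])
im=d['image'];cv2.imwrite('pics/w6.png',im[:,:,::-1])
P=[tub(10,y,152) for y in(45,0,-45)];print(proj(d,P).round())
go(tub(10,0,290),Rt(YA));go(tub(10,0,206),Rt(YA))
E
```

```text
[0.5659 0.1655 0.2874] 1.0012148751163823
[[266. 150.]
 [267. 221.]
 [268. 285.]]
go [ 0.011  -0.031  -0.0172  0.0003  0.002  -0.0029] mm 5.6 deg 0.6
go [ 0.0146 -0.0316  0.5428  0.0003  0.002  -0.0029] mm 81.6 deg 0.6
```

View pics/w6.png

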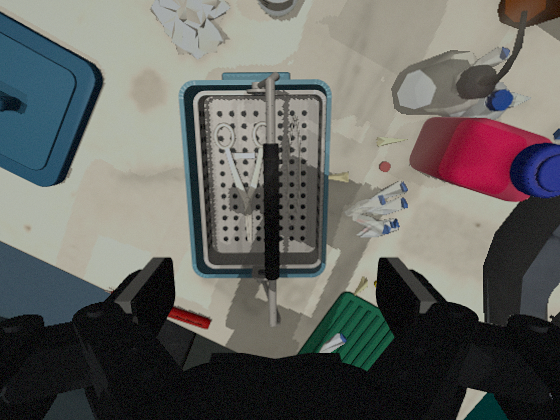

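The upright bar is at column 270, rows 143–278, between the open fingers and about 2–4 mm from the prediction. I'll descend with that correction and close.

Request:
play_rows(
  targets=[
    [[0.03, -0.02, 0.15, 0, 0.002, -0.003], [0.035, -0.02, 0.3, 0, 0.002, -0.003], [0.035, -0.02, 0.42, 0, 0.002, -0.003], [0.035, -0.02, 0.5, 0, 0.002, -0.003], [0.035, -0.02, 0.54, 0, 0.002, -0.003], [0.035, -0.02, 0.54, 0, 0.002, -0.003]],
  ],
)

```text
time: 7.78
eef_pos: [0.5663, 0.1744, 0.2056]
orientation: [[0.861, 0.509, -0.002], [0.509, -0.861, -0.001], [-0.002, -0.0, -1.0]]
ft_force: [-0.5, -0.6, -0.1]
gripper_width: 1.0
finger_force: 0.0
```

Request:
play_rows(
  targets=[
    [[0, 0, 0, 0, 0, 0], [0, 0, 0, 0, 0, 0], [0, 0, 0, 0, 0, 0], [0, 0, 0, 0, 0, 0], [0, 0, 0, 0, 0, 0], [0, 0, 0, 0, 0, 0], [0, 0, 0, 0, 0, 0], [0, 0, 0, 0, 0, 0]],
  ],
  hand=1,
  newtons=60,
)

```text
time: 8.45
eef_pos: [0.5683, 0.1737, 0.2085]
orientation: [[0.861, 0.508, 0.003], [0.508, -0.861, 0.001], [0.003, 0.001, -1.0]]
ft_force: [-0.2, -0.9, 2.7]
gripper_width: 0.09
finger_force: 58.5
```

Request:
play_rows(
  targets=[
    [[0, 0, 0, 0, 0, 0], [0, 0, 0, 0, 0, 0], [0, 0, 0, 0, 0, 0], [0, 0, 0, 0, 0, 0]],
  ],
)

```text
time: 8.78
eef_pos: [0.5683, 0.1737, 0.2085]
orientation: [[0.861, 0.508, 0.003], [0.508, -0.861, 0.001], [0.003, 0.001, -1.0]]
ft_force: [0.2, -0.5, 4.5]
gripper_width: 0.089
finger_force: 58.8
```

Gripped at 59 N. I'll lift slowly straight up.

Request:
play_rows(
  targets=[
    [[0, 0, -0.02, 0, 0, 0], [0, 0, -0.05, 0, 0, 0], [0, 0, -0.09, 0, 0, 0], [0, 0, -0.14, 0, 0, 0], [0, 0, -0.2, 0, 0, 0], [0, 0, -0.26, 0, 0, 0], [0, 0, -0.32, 0, 0, 0], [0, 0, -0.36, 0, 0, 0]],
  ],
)

```text
time: 9.45
eef_pos: [0.5684, 0.1739, 0.2639]
orientation: [[0.861, 0.508, 0.004], [0.508, -0.861, 0.001], [0.005, 0.001, -1.0]]
ft_force: [-0.1, 0.0, -3.0]
gripper_width: 0.095
finger_force: 58.4
```

```bash
python3 - <<'E'
from h import *
w=cap('wrist');d=cap('scene');s=status.state();print(s['eef_pos'],s['ft_force'],s['ft_torque'],s['gripper_width'],s['finger_force'])
cv2.imwrite('pics/s7.png',np.hstack([cv2.resize(d['image'][130:280,180:360],(432,360)),cv2.resize(w['image'],(368,276),interpolation=cv2.INTER_AREA) if 0 else cv2.copyMakeBorder(cv2.resize(w['image'],(368,276)),0,84,0,0,cv2.BORDER_CONSTANT)])[:,:,::-1])
E
```

```text
[0.5689 0.1739 0.2642] [ 1.2109 -0.0105 -3.7718] [-0.0435 -0.0647 -0.0236] 0.08725055644688731 58.42216372489929
```

View pics/s7.png

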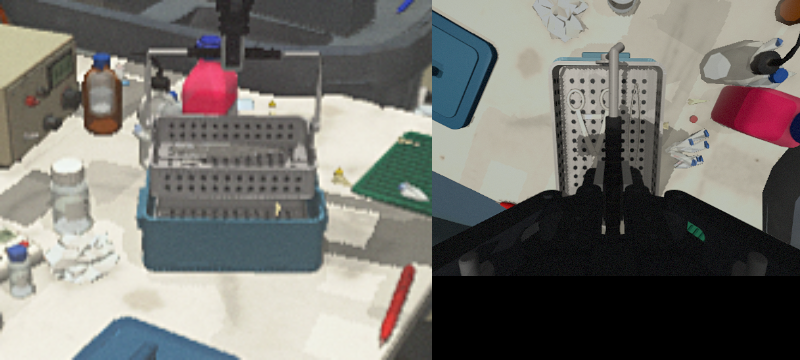

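The basket is clear of the tub with the instruments in it, and the sieve tray is still in the tub. I've used the picture allowance, so the rest is numerical. I'll raise and carry it while I refine the tub pose from the earlier wrist picture.

```bash
python3 - <<'E'
from h import *
s=status.state();d=cap('wrist')
def T(R,p):
    M=np.eye(4);M[:3,:3]=R;M[:3,3]=p;return M
CT=np.array(d['extrinsics'])@T(s['orientation'],s['eef_pos'])
R6=Rt(YA)@Ro.from_rotvec(np.array([.0003,.002,-.0029])*np.pi).as_matrix().T
d6=dict(d);d6['extrinsics']=CT@np.linalg.inv(T(R6,[.5659,.1655,.2874]))
import pickle;pickle.dump((d6,CT),open('d6.pkl','wb'))
im=cv2.cvtColor(cv2.imread('pics/w6.png'),cv2.COLOR_BGR2HSV)
m=cv2.inRange(im,np.array((88,60,40)),np.array((115,255,255)));m[:,:150]=0;m[:,350:]=0;m[285:]=0;m[:60]=0
P=[]
for r in range(110,240,10):
    x=np.where(m[r]>0)[0]
    q=onz(d6,[[x.min(),r],[x.max(),r]],.062);u=[(v-TC)@TX*1e3 for v in q];P.append(u);print(r,x.min(),x.max(),np.round(u,1))
for c in list(range(205,240,10))+list(range(300,325,10)):
    y=np.where(m[:,c]>0)[0]
    q=onz(d6,[[c,y.min()],[c,y.max()]],.062);print(c,y.min(),y.max(),np.round([(v-TC)@TY*1e3 for v in q],1))
go([.5684,.1739,.34],Rt(YA))
E
```

```text
110 180 329 [-64.9  60.4]
120 181 329 [-64.8  60.6]
130 182 329 [-64.7  60.9]
140 183 328 [-64.5  60.3]
150 184 328 [-64.4  60.6]
160 185 328 [-64.2  60.9]
170 185 327 [-64.9  60.3]
180 186 327 [-64.8  60.6]
190 187 327 [-64.6  60.9]
200 188 326 [-64.5  60.2]
210 188 326 [-65.2  60.5]
220 189 326 [-65.   60.8]
230 190 325 [-64.9  60.2]
205 80 277 [ 93.3 -84.8]
215 80 277 [ 93.2 -84.9]
225 73 277 [ 98.5 -85. ]
235 73 277 [ 98.4 -85.2]
300 80 276 [ 92.5 -84.8]
310 80 276 [ 92.5 -84.9]
320 80 273 [ 92.4 -81.8]
go [ 0.0026  0.0003 -0.5129  0.0003 -0.0014  0.0021] mm 76.9 deg 0.5
```

Request:
play_rows(
  targets=[
    [[0, 0, -0.1, 0, 0, 0], [0, 0, -0.2, 0, 0, 0], [0, 0, -0.3, 0, 0, 0], [0, 0, -0.4, 0, 0, 0], [0, 0, -0.48, 0, 0, 0], [0, 0, -0.5, 0, 0, 0], [0, 0, -0.5, 0, 0, 0]],
  ],
)

```text
time: 10.18
eef_pos: [0.5681, 0.1737, 0.3378]
orientation: [[0.861, 0.508, 0.004], [0.508, -0.861, 0.002], [0.004, 0.001, -1.0]]
ft_force: [0.5, 0.9, -4.6]
gripper_width: 0.089
finger_force: 58.7
```

```bash
python3 - <<'E'
from h import *
go([.425,-.06,.34],Rt(-.5))
E
```

```text
go [-1.6135  0.8574 -0.0207  0.0009 -0.0011 -0.3276] mm 274.1 deg 59.0
```

Request:
play_rows(
  targets=[
    [[-0.05, 0.03, 0, 0, 0, -0.01], [-0.15, 0.08, 0, 0, 0, -0.03], [-0.3, 0.16, 0, 0, 0, -0.06], [-0.45, 0.24, 0, 0, 0, -0.09], [-0.6, 0.32, -0.01, 0, 0, -0.12], [-0.7, 0.38, -0.02, 0, 0, -0.145], [-0.77, 0.41, -0.02, 0, 0, -0.158], [-0.8, 0.43, -0.02, 0, 0, -0.164]],
  ],
)

```text
time: 10.85
eef_pos: [0.4954, 0.0559, 0.338]
orientation: [[0.499, 0.867, -0.001], [0.867, -0.499, 0.001], [-0.0, -0.002, -1.0]]
ft_force: [0.9, -0.6, -4.0]
gripper_width: 0.089
finger_force: 58.7
```

```bash
python3 - <<'E'
from h import *
go([.425,-.06,.34],Rt(-.5))
E
```

```text
go [-0.9038 -0.0214 -0.0132 -0.0005 -0.0001 -0.1635] mm 135.6 deg 29.4
```

Request:
play_rows(
  targets=[
    [[-0.05, 0, 0, 0, 0, -0.01], [-0.17, 0, 0, 0, 0, -0.03], [-0.33, -0.01, 0, 0, 0, -0.06], [-0.5, -0.01, 0, 0, 0, -0.09], [-0.66, -0.02, -0.01, 0, 0, -0.12], [-0.78, -0.02, -0.01, 0, 0, -0.142], [-0.87, -0.02, -0.01, 0, 0, -0.157], [-0.9, -0.02, -0.01, 0, 0, -0.163]],
  ],
)

```text
time: 11.52
eef_pos: [0.4255, -0.0597, 0.3394]
orientation: [[0.011, 1.0, -0.001], [1.0, -0.011, 0.001], [0.001, -0.001, -1.0]]
ft_force: [0.6, -0.3, -4.6]
gripper_width: 0.091
finger_force: 58.7
```

```bash
python3 - <<'E'
from h import *
s=status.state();print(s['eef_pos'],s['orientation'][:,1],s['ft_torque'],s['joint_pos'])
for n in('wrist','top'):
    d=cap(n,'mat_'+n+'.png');im=d['image'];hsv=cv2.cvtColor(im,cv2.COLOR_RGB2HSV)
    m=cv2.inRange(hsv,np.array((60,80,25)),np.array((95,255,255)))
    if n=='top': m[:230]=0;m[330:]=0;m[:,:335]=0;m[:,440:]=0
    k,l,st,c=cv2.connectedComponentsWithStats(m);print(n,[list(x) for x in st[1:] if x[4]>60])
    print(proj(d,[[.4234+a,-.0597+b,.004] for a in(-.065,.065) for b in(-.09,.09)]).round())
    # basket rim corners predicted
    o=s['eef_pos']-np.array([0,0,.1875]);print('rim pred',proj(d,[o+np.array([-.010+a,b,.039]) for a in(-.056,.056) for b in(-.081,.081)]).round())
E
```

```text
[ 0.4255 -0.0597  0.3394] [ 0.9999 -0.0108 -0.001 ] [-0.0713 -0.0589  0.0139] [-0.3416 -0.1422  1.827   0.0004  1.4579 -0.3309]
wrist [[np.int32(342), np.int32(0), np.int32(22), np.int32(30), np.int32(192)], [np.int32(286), np.int32(335), np.int32(7), np.int32(22), np.int32(130)], [np.int32(135), np.int32(337), np.int32(29), np.int32(32), np.int32(414)]]
[[223. 244.]
 [215.  96.]
 [324. 243.]
 [329.  95.]]
rim pred [[186. 324.]
 [165.  94.]
 [338. 323.]
 [347.  92.]]
top []
[[424. 308.]
 [350. 309.]
 [423. 254.]
 [349. 255.]]
rim pred [[446. 320.]
 [367. 322.]
 [446. 264.]
 [367. 265.]]
```

```bash
python3 - <<'E'
from h import *
import pickle
d6,CT=pickle.load(open('d6.pkl','rb'))
sc=cap('scene');
def green(f,d,z,roi,lo=(60,70,25)):
    im=cv2.imread('pics/'+f);h=cv2.cvtColor(im,cv2.COLOR_BGR2HSV);m=cv2.inRange(h,np.array(lo),np.array((95,255,255)));k=np.zeros_like(m);x0,y0,x1,y1=roi;k[y0:y1,x0:x1]=m[y0:y1,x0:x1]
    k=cv2.morphologyEx(k,cv2.MORPH_CLOSE,np.ones((3,3)))
    c=max(cv2.findContours(k,0,cv2.CHAIN_APPROX_NONE)[0],key=cv2.contourArea).reshape(-1,2);return onz(d,c,z)
P=green('scene0.png',sc,.004,(320,175,400,230));print('scene mat',cv2.minAreaRect((P[:,:2]*1e3).astype(np.float32)))
P=green('w6.png',d6,.004,(300,285,400,360));print('w6 mat max x,y',P[:,0].max(),P[:,1].max(),len(P))
d=cap('wrist');g=cv2.GaussianBlur(cv2.cvtColor(d['image'],cv2.COLOR_RGB2GRAY),(3,3),0).astype(int)
def edges(v,o,th=18):
    e=np.gradient(v.astype(float));return [(int(i+o),int(round(e[i]))) for i in range(1,len(e)-1) if abs(e[i])>th and abs(e[i])>=abs(e[i-1]) and abs(e[i])>abs(e[i+1])]
for r in(130,150,170,190):print('row',r,edges(g[r,140:230],140)[:5],edges(g[r,300:380],300)[-5:])
for c in(190,200,215,300,320):print('col',c,edges(g[40:150,c],40)[:6])
E
```

```text
scene mat ((424.1630859375, -58.67176818847656), (179.9271697998047, 127.83943939208984), 88.40237426757812)
w6 mat max x,y 0.4928619700120787 0.03442140140035119 273
row 130 [(175, 44), (181, -38), (194, 30)] [(305, -22), (310, 21), (338, -33), (348, 36)]
row 150 [(177, 47), (183, -40), (195, 30)] [(303, 22), (313, 22), (337, -33), (347, 37)]
row 170 [(193, 24), (209, -32), (215, 38), (223, -50)] [(313, 22), (315, -41), (322, 43), (337, -42), (345, 37)]
row 190 [(187, -22), (194, 27)] [(312, -24), (314, 31), (336, -39), (344, 43)]
col 190 [(74, -18), (92, 63), (99, -52)]
col 200 [(68, -28), (92, 44), (98, -34), (107, 32)]
col 215 [(98, -34), (107, 31)]
col 300 [(98, -29), (103, -20), (106, 18)]
col 320 [(98, -27), (103, -28), (108, 26), (119, -36), (126, 37), (135, -33)]
```

The scene camera puts the mat at (0.4242, −0.0587) and the top camera at (0.4234, −0.0597), so they agree. Reconciling those with the wrist camera's in-hand offset gives a TCP target of about (0.433, −0.0555). I'll descend.

```bash
python3 - <<'E'
from h import *
go([.433,-.0555,.203],Rt(-1))
E
```

```text
go [ 0.0157  0.0406  0.913   0.0002 -0.0007  0.0019] mm 137.1 deg 0.4
```

Request:
play_rows(
  targets=[
    [[0.005, 0.01, 0.05, 0, 0, 0], [0.01, 0.03, 0.17, 0, 0, 0.002], [0.015, 0.04, 0.33, 0, 0, 0.002], [0.015, 0.04, 0.5, 0, 0, 0.002], [0.015, 0.04, 0.66, 0, 0, 0.002], [0.015, 0.04, 0.79, 0, 0, 0.002], [0.015, 0.04, 0.88, 0, 0, 0.002], [0.015, 0.04, 0.91, 0, 0, 0.002]],
  ],
)

```text
time: 12.38
eef_pos: [0.4316, -0.0547, 0.2009]
orientation: [[0.016, 1.0, -0.004], [1.0, -0.016, 0.003], [0.003, -0.004, -1.0]]
ft_force: [-1.3, 0.8, -3.3]
gripper_width: 0.091
finger_force: 58.5
```

Request:
play_rows(
  targets=[
    [[0, 0, 0.015, 0, 0, 0], [0, 0, 0.03, 0, 0, 0], [0, 0, 0.045, 0, 0, 0], [0, 0, 0.06, 0, 0, 0], [0, 0, 0.06, 0, 0, 0], [0, 0, 0.06, 0, 0, 0]],
  ],
)

```text
time: 12.88
eef_pos: [0.4337, -0.0561, 0.1958]
orientation: [[0.017, 1.0, 0.003], [1.0, -0.017, 0.001], [0.001, 0.003, -1.0]]
ft_force: [0.4, -0.2, -3.8]
gripper_width: 0.088
finger_force: 58.6
```

```bash
python3 - <<'E'
from h import *
s=status.state();print(s['eef_pos'],s['ft_force'],s['ft_torque'])
d=cap('wrist','pl_w.png');im=d['image'];h=cv2.cvtColor(im,cv2.COLOR_RGB2HSV);g=cv2.cvtColor(im,cv2.COLOR_RGB2GRAY)
m=cv2.inRange(h,np.array((60,80,25)),np.array((95,255,255)))
for r in range(90,250,20):
    x=np.where(m[r]>0)[0];x=x[(x>120)&(x<420)]
    L=x[x<250];R=x[x>270]
    a=[L.min(),L.max()] if len(L) else [];b=[R.min(),R.max()] if len(R) else [];print(r,a,b)
for c in(185,200,215,310,325):
    y=np.where(m[40:150,c]>0)[0]+40;print('c',c,(y.min(),y.max(),len(y)) if len(y) else 0)
o=np.array([.4238,-.0592,.004]);print('mat',proj(d,[o+np.array([a,b,0]) for a in(-.065,.065) for b in(-.09,.09)]).round())
E
```

```text
[ 0.4337 -0.0561  0.1958] [ 0.36   -0.1512 -3.817 ] [ 0.0549 -0.0188  0.0382]
90 [np.int64(180), np.int64(249)] [np.int64(284), np.int64(345)]
110 [] []
130 [] []
150 [] []
170 [] []
190 [] []
210 [] []
230 [] [np.int64(272), np.int64(272)]
c 185 (np.int64(87), np.int64(94), 8)
c 200 (np.int64(86), np.int64(92), 7)
c 215 (np.int64(87), np.int64(92), 6)
c 310 (np.int64(87), np.int64(92), 6)
c 325 (np.int64(88), np.int64(92), 5)
mat [[190. 308.]
 [169.  90.]
 [338. 305.]
 [346.  87.]]
```

```bash
python3 - <<'E'
from h import *
d=cap('wrist');im=d['image'];h=cv2.cvtColor(im,cv2.COLOR_RGB2HSV)
m=cv2.inRange(h,np.array((55,60,20)),np.array((97,255,255)))
for r in(87,89,91):
    x=np.where(m[r,120:420]>0)[0]+120;q=onz(d,[[x.min(),r],[x.max(),r]],.004);print(r,x.min(),x.max(),q[:,:2])
print('mat +y',onz(d,[[200,85.5],[320,87]],.004)[:,1],'rim +y',onz(d,[[200,93],[320,93]],.008+.039)[:,1])
g=cv2.GaussianBlur(cv2.cvtColor(im,cv2.COLOR_RGB2GRAY),(3,3),0).astype(float)
for r in(120,150,170,200):
    for a,b in((130,215),(300,400)):
        e=np.gradient(g[r,a:b]);i=[int(k) for k in range(1,len(e)-1) if abs(e[k])>12 and abs(e[k])>=abs(e[k-1]) and abs(e[k])>abs(e[k+1])]
        q=onz(d,[[a+k,r] for k in i],.047) if i else [];print(r,[(a+k,int(e[k]),round(float(q[j][0]),4)) for j,k in enumerate(i)])
E
```

```text
87 184 320 [[0.3699 0.0327]
 [0.4697 0.031 ]]
89 181 344 [[0.3676 0.0313]
 [0.4873 0.0293]]
91 179 346 [[0.366  0.03  ]
 [0.4889 0.0279]]
mat +y [0.0335 0.031 ] rim +y [0.0254 0.0242]
120 [(163, 35, 0.3658), (183, -38, 0.3783), (194, 42, 0.3852), (211, -27, 0.3959)]
120 [(305, -22, 0.455), (310, 25, 0.4581), (322, -22, 0.4657), (326, 27, 0.4682), (339, -23, 0.4764), (351, 32, 0.4839)]
150 [(166, 38, 0.3658), (185, -37, 0.3779), (197, 37, 0.3856), (209, -16, 0.3933)]
150 [(304, -18, 0.4544), (307, 13, 0.4564), (314, -14, 0.4609), (316, 15, 0.4622), (338, -27, 0.4763), (349, 39, 0.4834)]
170 [(168, 28, 0.3657), (187, -32, 0.3781), (193, -15, 0.382), (197, 38, 0.3846), (212, -45, 0.3944)]
170 [(301, -17, 0.4525), (305, -36, 0.4551), (310, 39, 0.4584), (314, -25, 0.461), (316, 17, 0.4623), (318, -33, 0.4637), (325, 47, 0.4682), (339, -32, 0.4774), (348, 38, 0.4833)]
200 [(173, 17, 0.367), (183, -30, 0.3737), (189, -21, 0.3777), (195, -14, 0.3817), (198, 25, 0.3837)]
200 [(302, -33, 0.4533), (309, 50, 0.4579), (314, -14, 0.4613), (316, 19, 0.4626), (318, -42, 0.464), (324, 50, 0.468), (338, -38, 0.4774), (346, 40, 0.4827)]
```

The basket is within 1–2 mm of the mat's centre, so I'll lower it gently.

Request:
play_rows(
  targets=[
    [[0.005, 0, 0.008, 0, 0, 0], [0.01, 0, 0.016, 0, 0, 0], [0.01, 0, 0.022, 0, 0, 0], [0.01, 0, 0.028, 0, 0, 0], [0.01, 0, 0.028, 0, 0, 0]],
  ],
)

```text
time: 13.4
eef_pos: [0.4353, -0.0549, 0.1933]
orientation: [[0.017, 1.0, 0.007], [1.0, -0.017, -0.0], [0.0, 0.007, -1.0]]
ft_force: [-0.7, 0.1, 6.6]
gripper_width: 0.089
finger_force: 59.8
```

Request:
play_rows(
  targets=[
    [[0, 0, 0.006, 0, 0, 0], [0, 0, 0.012, 0, 0, 0], [0, 0, 0.012, 0, 0, 0]],
  ],
)

```text
time: 13.65
eef_pos: [0.4367, -0.055, 0.1931]
orientation: [[0.017, 1.0, 0.01], [1.0, -0.017, -0.0], [0.0, 0.01, -1.0]]
ft_force: [-0.2, 1.5, 13.4]
gripper_width: 0.092
finger_force: 60.5
```

Landed. I'll ease the press off, then open part way.

Request:
play_rows(
  targets=[
    [[0, 0, -0.01, 0, 0, 0], [0, 0, -0.019, 0, 0, 0], [0, 0, -0.019, 0, 0, 0]],
  ],
)

```text
time: 13.9
eef_pos: [0.4345, -0.0549, 0.1934]
orientation: [[0.017, 1.0, 0.005], [1.0, -0.017, 0.0], [0.0, 0.005, -1.0]]
ft_force: [-0.8, -1.0, 7.1]
gripper_width: 0.089
finger_force: 59.7
```

Request:
play_rows(
  targets=[
    [[0, 0, 0, 0, 0, 0], [0, 0, 0, 0, 0, 0], [0, 0, 0, 0, 0, 0], [0, 0, 0, 0, 0, 0], [0, 0, 0, 0, 0, 0]],
  ],
  hand=0.55,
)

```text
time: 14.32
eef_pos: [0.4331, -0.0543, 0.1917]
orientation: [[0.017, 1.0, 0.001], [1.0, -0.017, 0.002], [0.002, 0.001, -1.0]]
ft_force: [0.3, -0.0, 0.9]
gripper_width: 0.447
finger_force: 0.0
```

Request:
play_rows(
  targets=[
    [[0, 0, -0.1, 0, 0, 0], [0, 0, -0.25, 0, 0, 0], [0, 0, -0.45, 0, 0, 0], [0, 0, -0.7, 0, 0, 0], [0, 0, -0.9, 0, 0, 0], [0, 0, -0.9, 0, 0, 0]],
  ],
)

```text
time: 14.82
eef_pos: [0.4363, -0.0556, 0.3343]
orientation: [[0.017, 1.0, 0.015], [1.0, -0.017, -0.003], [-0.003, 0.015, -1.0]]
ft_force: [1.2, -0.6, -0.4]
gripper_width: 0.451
finger_force: 0.0
```

```bash
python3 - <<'E'
from h import *
s=status.state();print(s['eef_pos'],s['ft_force'],s['gripper_width'])
d=cap('wrist','aft.png');im=d['image'];g=im.max(2)
m=cv2.inRange(cv2.cvtColor(im,cv2.COLOR_RGB2HSV),np.array((55,60,20)),np.array((97,255,255)))
for r in(120,150,180,210,230):
    x=np.where(m[r]>0)[0];x=x[(x>100)&(x<450)];L=x[x<230];R=x[x>300]
    f=lambda v:(v.min(),v.max(),onz(d,[[v.min(),r],[v.max(),r]],.004)[:,0].round(4)) if len(v) else None
    print(r,f(L),f(R))
for c in(200,230,310):
    y=np.where(m[:200,c]>0)[0];print(c,(y.min(),y.max(),onz(d,[[c,y.min()]],.004)[0,1],onz(d,[[c,y.max()]],.047)[0,1]) if len(y) else 0)
k=(g<60).astype(np.uint8);k[300:]=0;n,l,st,c=cv2.connectedComponentsWithStats(k);print([(list(map(int,st[i])),c[i].round()) for i in range(1,n) if st[i,4]>150])
print('bar pred',proj(d,[s['eef_pos']*[1,1,0]+np.array([0,y,.14]) for y in(-.045,.045)]).round())
go([.507,.454,.30],Rt(0.4))
E
```

```text
[ 0.4363 -0.0556  0.3343] [ 1.2092 -0.5881 -0.3521] 0.45058936883099115
120 (np.int64(206), np.int64(208), array([0.3641, 0.3664])) None
150 (np.int64(207), np.int64(209), array([0.3628, 0.3651])) None
180 (np.int64(116), np.int64(211), array([0.2521, 0.365 ])) None
210 (np.int64(210), np.int64(212), array([0.3613, 0.3637])) None
230 (np.int64(170), np.int64(213), array([0.3098, 0.3632])) None
200 0
230 (np.int64(97), np.int64(100), np.float64(0.032118035133233004), np.float64(0.02700158878250182))
310 (np.int64(98), np.int64(100), np.float64(0.029545968954420933), np.float64(0.025652811251688674))
[([19, 0, 166, 57, 3738], array([128.,  17.])), ([320, 0, 92, 41, 520], array([350.,  21.])), ([19, 35, 172, 172, 16855], array([ 99., 121.])), ([261, 145, 20, 109, 1203], array([273., 200.])), ([446, 146, 114, 31, 603], array([489., 153.])), ([159, 221, 93, 79, 2897], array([199., 272.])), ([318, 247, 66, 53, 1635], array([343., 282.])), ([443, 266, 117, 10, 689], array([512., 271.])), ([405, 274, 155, 26, 2803], array([480., 289.])), ([108, 292, 38, 8, 233], array([129., 296.]))]
bar pred [[272. 253.]
 [269. 145.]]
go [ 3.403   0.4197  0.2073  0.0033  0.0005 -0.0076] mm 515.3 deg 1.5
```

The basket is released and its handle still stands. I'll move to the lid and check the placement with the arm out of the way.

Request:
play_rows(
  targets=[
    [[0.3, 0.05, 0, 0, 0, 0], [0.6, 0.1, 0, 0, 0, 0], [0.9, 0.1, 0, 0, 0, 0], [1, 0.1, 0, 0, 0, -0.008], [1, 0.1, 0, 0, 0, -0.008]],
  ],
  hand=0,
)

```text
time: 15.28
eef_pos: [0.4495, 0.0991, 0.3255]
orientation: [[-0.015, 1.0, -0.002], [1.0, 0.015, 0.003], [0.003, -0.002, -1.0]]
ft_force: [-0.2, 0.1, -0.0]
gripper_width: 0.998
finger_force: 0.0
```

Request:
play_rows(
  targets=[
    [[0.3, 0.05, 0, 0, 0, 0], [0.6, 0.1, 0, 0, 0, 0], [0.9, 0.1, 0, 0, 0, 0], [1, 0.1, 0, 0, 0, 0], [1, 0.1, 0, 0, 0, 0]],
  ],
)

```text
time: 15.7
eef_pos: [0.4636, 0.2486, 0.3257]
orientation: [[-0.013, 1.0, -0.001], [1.0, 0.013, 0.002], [0.002, -0.001, -1.0]]
ft_force: [-0.0, 0.4, 0.7]
gripper_width: 1.005
finger_force: 0.0
```

Request:
play_rows(
  targets=[
    [[0.25, 0.05, 0, 0, 0, 0], [0.5, 0.1, 0, 0, 0, 0], [0.8, 0.1, 0, 0, 0, 0], [0.9, 0.1, 0, 0, 0, 0], [0.9, 0.1, 0, 0, 0, 0]],
  ],
)

```text
time: 16.12
eef_pos: [0.4778, 0.3824, 0.3257]
orientation: [[-0.011, 1.0, -0.0], [1.0, 0.011, 0.001], [0.001, -0.0, -1.0]]
ft_force: [0.3, -1.6, -0.0]
gripper_width: 0.999
finger_force: 0.0
```

```bash
python3 - <<'E'
from h import *
t=cap('top','top2.png');im=t['image'];h=cv2.cvtColor(im,cv2.COLOR_RGB2HSV)
m=cv2.inRange(h,np.array((60,70,25)),np.array((95,255,255)))
for r in(262,270,280,290,300):
    x=np.where(m[r,335:440]>0)[0]+335;print(r,x)
for c in(360,375,400,415):
    y=np.where(m[235:325,c]>0)[0]+235;print('c',c,y)
b=np.array([.424,-.0585])
for dx,dy in((0,0),):
    print('rim pred',proj(t,[[b[0]+a,b[1]+c,.043] for a in(-.056,.056) for c in(-.081,.081)]).round(1))
print('mat pred',proj(t,[[b[0]+a,b[1]+c,.004] for a in(-.065,.065) for c in(-.09,.09)]).round(1))
s=status.state();print(s['eef_pos'])
d=cap('wrist','lid.png');go([.507,.454,.28],Rt(0.4));print('lid pred',proj(d,[[.507+a,.454+c,.014] for a in(-.067,.067) for c in(-.093,.093)]).round(),proj(d,[[.507,.454+c,.045] for c in(-.044,.044)]).round())
E
```

```text
262 []
270 []
280 []
290 [351]
300 [351 352]
c 360 []
c 375 [307]
c 400 [307]
c 415 [307]
rim pred [[424.3 306.3]
 [355.3 307.3]
 [423.9 258.1]
 [355.  258.7]]
mat pred [[423.3 307.8]
 [349.1 308.9]
 [422.8 253.9]
 [348.8 254.5]]
[0.478  0.3805 0.3257]
go [ 0.4963  0.1966  0.3057 -0.0001  0.0005  0.0005] mm 92.3 deg 0.1
lid pred [[242. 193.]
 [238.  13.]
 [357. 194.]
 [371.  15.]] [[303. 154.]
 [305.  62.]]
```

```bash
python3 - <<'E'
from h import *
a=cv2.imread('pics/top2.png')[:,:,::-1].astype(int)
for r in(270,285,298):
    print(r,'L',[tuple(map(int,p)) for p in a[r,346:360]],'\n  R',[tuple(map(int,p)) for p in a[r,416:430]])
for c in(370,405):print(c,'T',[tuple(map(int,p)) for p in a[249:264,c]],'\n  B',[tuple(map(int,p)) for p in a[300:313,c]])
d=cap('wrist');im=d['image'];h=cv2.cvtColor(im,cv2.COLOR_RGB2HSV)
m=cv2.inRange(h,np.array((90,60,30)),np.array((115,255,255)));m[:,:150]=0;m[230:]=0;
n,l,st,c=cv2.connectedComponentsWithStats(m);print([list(map(int,x)) for x in st[1:] if x[4]>300])
for r in range(40,190,20):
    x=np.where(m[r]>0)[0]
    if len(x):print(r,x.min(),x.max(),onz(d,[[x.min(),r],[x.max(),r]],.014)[:,0])
for cc in(270,290,330):
    y=np.where(m[:,cc]>0)[0];print(cc,y.min(),y.max(),onz(d,[[cc,y.min()],[cc,y.max()]],.014)[:,1])
E
```

```text
270 L [(169, 163, 154), (171, 165, 155), (168, 163, 152), (153, 149, 141), (94, 108, 95), (77, 100, 85), (73, 94, 83), (75, 82, 75), (86, 85, 81), (125, 122, 117), (160, 157, 153), (165, 161, 156), (165, 160, 155), (165, 160, 153)] 
  R [(151, 147, 142), (147, 142, 137), (145, 141, 138), (133, 128, 123), (79, 78, 73), (66, 64, 61), (75, 73, 71), (117, 111, 108), (153, 147, 142), (161, 153, 144), (163, 157, 147), (163, 156, 147), (166, 160, 151), (165, 159, 148)]
285 L [(168, 163, 154), (170, 163, 154), (169, 164, 154), (156, 154, 143), (88, 105, 92), (76, 105, 88), (74, 97, 85), (68, 72, 68), (90, 86, 82), (108, 105, 100), (108, 105, 100), (132, 127, 123), (152, 150, 146), (159, 159, 159)] 
  R [(144, 140, 136), (146, 140, 136), (146, 141, 137), (134, 129, 125), (79, 76, 72), (65, 64, 59), (74, 73, 69), (85, 82, 79), (86, 85, 80), (84, 83, 79), (111, 110, 106), (148, 147, 141), (162, 163, 154), (167, 167, 160)]
298 L [(168, 170, 162), (166, 167, 159), (166, 162, 151), (138, 137, 127), (81, 105, 91), (69, 102, 85), (71, 98, 84), (73, 81, 74), (111, 107, 105), (148, 144, 139), (157, 15
[... 922 characters left out ...]
5), (138, 134, 131), (138, 132, 129), (143, 138, 135), (154, 148, 144), (145, 141, 136), (131, 127, 121)] 
  B [(141, 135, 131), (136, 131, 127), (127, 120, 117), (85, 84, 79), (115, 111, 108), (139, 139, 132), (100, 116, 105), (71, 101, 85), (92, 110, 97), (141, 143, 136), (165, 166, 160), (155, 156, 148), (122, 116, 109)]
[[150, 0, 21, 228, 2728], [525, 0, 35, 29, 804], [240, 9, 133, 182, 22687]]
40 150 371 [0.3488 0.5769]
60 150 370 [0.347  0.5775]
80 150 368 [0.3452 0.5771]
100 150 366 [0.3433 0.5766]
120 150 365 [0.3414 0.5772]
140 150 363 [0.3394 0.5767]
160 150 362 [0.3374 0.5773]
180 150 360 [0.3353 0.5767]
270 9 190 [0.5501 0.3633]
290 9 190 [0.5502 0.3634]
330 9 190 [0.5505 0.3638]
```

Seen from above, the basket is about 3 mm off centre and square to the mat, which is fine. I'll go down over the lid to measure it from the same relative view as the tub.

Request:
play_rows(
  targets=[
    [[0.17, 0.07, 0.1, 0, 0, 0], [0.34, 0.14, 0.25, 0, 0, 0], [0.5, 0.2, 0.4, 0, 0, 0], [0.5, 0.2, 0.54, 0, 0, 0], [0.5, 0.2, 0.57, 0, 0, 0], [0.5, 0.2, 0.57, 0, 0, 0], [0.5, 0.2, 0.57, 0, 0, 0]],
  ],
)

```text
time: 16.85
eef_pos: [0.5085, 0.4541, 0.243]
orientation: [[-0.007, 1.0, 0.002], [1.0, 0.007, 0.001], [0.001, 0.002, -1.0]]
ft_force: [-0.9, 0.1, 0.2]
gripper_width: 0.998
finger_force: 0.0
```

```bash
cat >> h.py <<'E'
def edges(d,z,R,p,reg,lo=(88,60,30),hi=(118,255,255)):
    """blue rectangle edges in the wrist picture -> tool-frame mm on plane z: line fits (x of +x/-x ends along tool x, tool y sides)"""
    x0,y0,x1,y1=reg
    m=cv2.inRange(cv2.cvtColor(d['image'],cv2.COLOR_RGB2HSV),np.array(lo),np.array(hi));k=np.zeros_like(m);k[y0:y1,x0:x1]=m[y0:y1,x0:x1]
    l,st=cv2.connectedComponentsWithStats(k)[1:3];k[np.isin(l,np.where(st[:,4]<60)[0])]=0
    f=lambda q:((onz(d,q,z)-p)@R*1e3)[:,:2]
    xs=np.where(k.any(0))[0];ys=np.where(k.any(1))[0];X0,X1,Y0,Y1=xs.min(),xs.max(),ys.min(),ys.max();print('bbox',X0,X1,Y0,Y1)
    rr=range(Y0+30,Y1-30,3);cc=[c for c in range(X0+25,X1-25,3)]
    out={}
    for n,q in(('L',[(np.where(k[r])[0].min()-.5,r) for r in rr if k[r].any()]),('R',[(np.where(k[r])[0].max()+.5,r) for r in rr if k[r].any()])):
        a=f(q);s,o=np.polyfit(a[:,0],a[:,1],1);out[n]=(np.median(a[:,1]),s)
    for n,q in(('T',[(c,np.where(k[:,c])[0].min()-.5) for c in cc if k[:,c].any()]),('B',[(c,np.where(k[:,c])[0].max()+.5) for c in cc if k[:,c].any()])):
        a=f(q);out[n]=(np.round(np.percentile(a[:,0],[10,30,50,70,90]),1))
    print({n:np.round(v,4) for n,v in out.items()});return out
E
python3 - <<'E'
from h import *
s=status.state();d=cap('wrist','lid2.png');print(s['eef_pos'])
print(proj(d,[[.509+a,.4565+c,.014] for a in(-.067,.067) for c in(-.093,.093)]).round())
edges(d,.0135,s['orientation'],s['eef_pos'],(150,40,400,310))
im=d['image'];h=cv2.cvtColor(im,cv2.COLOR_RGB2HSV)
print('bar pred',proj(d,[[.509+a,.4565+c,.045] for a in(-.006,.006) for c in(-.044,.044)]).round(),'bar px',[tuple(map(int,h[200,x])) for x in range(245,290,3)])
E
```

```text
[0.5085 0.4541 0.243 ]
[[205. 283.]
 [194.  80.]
 [342. 283.]
 [355.  81.]]
bbox 195 355 79 283
{'L': array([-67.292 ,   0.0014]), 'R': array([68.8284,  0.0036]), 'T': array([97.2, 97.3, 97.3, 97.3, 97.3]), 'B': array([-91.5, -91.5, -91.5, -91.4, -91.4])}
bar pred [[267. 248.]
 [267. 143.]
 [281. 248.]
 [282. 144.]] bar px [(100, 146, 75), (100, 177, 69), (98, 153, 70), (98, 136, 75), (101, 166, 66), (99, 134, 74), (102, 138, 70), (100, 141, 67), (98, 149, 41), (103, 177, 52), (105, 148, 57), (102, 161, 54), (106, 142, 45), (100, 121, 63), (102, 131, 64)]
```

```bash
python3 - <<'E'
from h import *
go(tub(-2,1,.2925e3),Rt(YA))
E
```

```text
go [-1.8243  0.3294 -0.3241  0.0008 -0.0013  0.3346] mm 282.3 deg 60.2
```

Request:
play_rows(
  targets=[
    [[-0.1, 0, -0.2, 0, 0, 0.02], [-0.3, 0.05, -0.32, 0, 0, 0.05], [-0.5, 0.1, -0.32, 0, 0, 0.08], [-0.7, 0.15, -0.32, 0, 0, 0.11], [-0.85, 0.17, -0.32, 0, 0, 0.14], [-0.95, 0.17, -0.32, 0, 0, 0.167], [-0.95, 0.17, -0.32, 0, 0, 0.167]],
  ],
)

```text
time: 17.48
eef_pos: [0.5357, 0.3099, 0.2933]
orientation: [[0.499, 0.866, 0.006], [0.866, -0.499, 0.001], [0.004, 0.005, -1.0]]
ft_force: [0.3, 1.0, -0.5]
gripper_width: 0.999
finger_force: 0.0
```

```bash
python3 - <<'E'
from h import *
go(tub(-2,1,.2925e3),Rt(YA))
E
```

```text
go [-0.6627  0.5678  0.0054  0.0011 -0.0017  0.1661] mm 130.9 deg 29.9
```

Request:
play_rows(
  targets=[
    [[-0.13, 0.1, 0, 0, 0, 0.03], [-0.26, 0.2, 0, 0, 0, 0.06], [-0.4, 0.35, 0, 0, -0.001, 0.09], [-0.53, 0.45, 0, 0.001, -0.002, 0.12], [-0.66, 0.57, 0.005, 0.001, -0.002, 0.15], [-0.66, 0.57, 0.005, 0.001, -0.002, 0.166], [-0.66, 0.57, 0.005, 0.001, -0.002, 0.166], [-0.66, 0.57, 0.005, 0.001, -0.002, 0.166]],
  ],
)

```text
time: 18.15
eef_pos: [0.5603, 0.1853, 0.2911]
orientation: [[0.86, 0.51, -0.002], [0.51, -0.86, -0.0], [-0.002, -0.001, -1.0]]
ft_force: [-0.5, 0.2, 0.2]
gripper_width: 1.001
finger_force: 0.0
```

```bash
python3 - <<'E'
from h import *
s=status.state();d=cap('wrist','tub2.png');print(s['eef_pos'],s['orientation'])
for lo in((88,60,30),(85,40,30)):
    o=edges(d,.062,s['orientation'],s['eef_pos'],(150,50,400,310),lo)
h=cv2.cvtColor(d['image'],cv2.COLOR_RGB2HSV);print([tuple(map(int,h[180,x])) for x in range(188,206)],'\n',[tuple(map(int,h[180,x])) for x in range(335,360)])
go([.5090,.4570,.15],Rt(0.2))
E
```

```text
[0.5603 0.1853 0.2911] [[ 0.8603  0.5098 -0.0019]
 [ 0.5098 -0.8603 -0.    ]
 [-0.0017 -0.001  -1.    ]]
bbox 207 355 80 281
{'L': array([-59.2457,   0.0138]), 'R': array([67.2147, -0.0938]), 'T': array([90.3, 91.2, 96.7, 96.7, 96.7]), 'B': array([-89. , -89. , -87.9, -87.9, -87.9])}
bbox 207 356 80 281
{'L': array([-59.4853,   0.013 ]), 'R': array([67.4877,  0.014 ]), 'T': array([90.3, 91.2, 96.7, 96.7, 96.7]), 'B': array([-89. , -89. , -89. , -87.9, -87.9])}
[(20, 29, 161), (23, 32, 161), (22, 29, 159), (22, 30, 161), (23, 27, 160), (24, 30, 159), (20, 32, 160), (23, 35, 161), (22, 31, 157), (23, 27, 160), (21, 31, 162), (23, 28, 163), (26, 31, 165), (24, 29, 165), (21, 29, 167), (21, 32, 165), (23, 33, 161), (21, 31, 163)] 
 [(165, 15, 70), (87, 60, 47), (97, 53, 43), (93, 75, 41), (97, 79, 42), (88, 71, 47), (104, 74, 52), (96, 103, 47), (93, 55, 46), (100, 57, 54), (97, 74, 45), (93, 88, 55), (97, 92, 103), (95, 84, 124), (98, 90, 122), (95, 88, 125), (92, 36, 122), (23, 42, 139), (25, 47, 136), (25, 51, 139), (24, 48, 139), (27, 50, 137), (25, 57, 135), (25, 65, 129), (25, 69, 130)]
go [ 0.6317 -1.7286  0.9389 -0.0007  0.0005 -0.3307] mm 309.9 deg 59.5
```

The tub's centre in the wrist frame is (0.5633, 0.1825) with its long axis at 29.9°. The lid is at (0.5093, 0.4570). The fitted sizes match: 179 × 127 and 189 × 136. I'll go back to grasp the lid.

Request:
play_rows(
  targets=[
    [[0.05, -0.2, 0, 0, 0, -0.03], [0.1, -0.4, 0, 0, 0, -0.06], [0.2, -0.6, 0, 0, 0, -0.09], [0.3, -0.8, 0.1, 0, 0, -0.12], [0.35, -0.95, 0.2, 0, 0, -0.15], [0.35, -0.95, 0.2, 0, 0, -0.165], [0.35, -0.95, 0.2, 0, 0, -0.165]],
  ],
)

```text
time: 18.78
eef_pos: [0.5308, 0.3369, 0.2582]
orientation: [[0.491, 0.871, -0.007], [0.871, -0.491, -0.002], [-0.005, -0.005, -1.0]]
ft_force: [0.2, -0.2, 0.1]
gripper_width: 1.002
finger_force: 0.0
```

```bash
python3 - <<'E'
from h import *
go([.5093,.4570,.16],Rt(0.26))
E
```

```text
go [ 0.6304 -0.5142  0.6539 -0.0019  0.0011 -0.1646] mm 156.6 deg 29.6
```

Request:
play_rows(
  targets=[
    [[0.15, -0.12, 0, 0, 0, -0.03], [0.3, -0.25, 0.1, -0.001, 0, -0.06], [0.5, -0.4, 0.25, -0.001, 0, -0.09], [0.63, -0.51, 0.4, -0.002, 0.001, -0.12], [0.63, -0.514, 0.55, -0.002, 0.001, -0.15], [0.63, -0.514, 0.65, -0.002, 0.001, -0.165], [0.63, -0.514, 0.654, -0.002, 0.001, -0.165], [0.63, -0.514, 0.654, -0.002, 0.001, -0.165]],
  ],
)

```text
time: 19.45
eef_pos: [0.5118, 0.4544, 0.1607]
orientation: [[0.002, 1.0, 0.001], [1.0, -0.002, -0.001], [-0.001, 0.001, -1.0]]
ft_force: [0.5, 0.7, -0.0]
gripper_width: 1.0
finger_force: 0.0
```

```bash
python3 - <<'E'
from h import *
go([.5093,.4570,.095],Rt(0.26))
E
```

```text
go [ 0.0175 -0.0169  0.4382  0.0003  0.0002 -0.0022] mm 65.8 deg 0.4
```

Request:
play_rows(
  targets=[
    [[0.017, -0.017, 0.1, 0, 0, -0.002], [0.017, -0.017, 0.22, 0, 0, -0.002], [0.017, -0.017, 0.33, 0, 0, -0.002], [0.017, -0.017, 0.41, 0, 0, -0.002], [0.017, -0.017, 0.438, 0, 0, -0.002], [0.017, -0.017, 0.438, 0, 0, -0.002], [0.017, -0.017, 0.438, 0, 0, -0.002]],
  ],
)

```text
time: 20.03
eef_pos: [0.5103, 0.4574, 0.0963]
orientation: [[-0.005, 1.0, 0.003], [1.0, 0.005, 0.001], [0.001, 0.003, -1.0]]
ft_force: [-0.1, -0.6, -0.3]
gripper_width: 1.001
finger_force: 0.0
```

Request:
play_rows(
  targets=[
    [[0, 0, 0, 0, 0, 0], [0, 0, 0, 0, 0, 0], [0, 0, 0, 0, 0, 0], [0, 0, 0, 0, 0, 0], [0, 0, 0, 0, 0, 0], [0, 0, 0, 0, 0, 0], [0, 0, 0, 0, 0, 0], [0, 0, 0, 0, 0, 0]],
  ],
  hand=1,
  newtons=50,
)

```text
time: 20.7
eef_pos: [0.5099, 0.4573, 0.0959]
orientation: [[-0.005, 1.0, 0.003], [1.0, 0.005, 0.001], [0.001, 0.003, -1.0]]
ft_force: [-0.2, -0.1, 3.2]
gripper_width: 0.129
finger_force: 49.6
```

Request:
play_rows(
  targets=[
    [[0, 0, 0, 0, 0, 0], [0, 0, 0, 0, 0, 0], [0, 0, -0.03, 0, 0, 0], [0, 0, -0.08, 0, 0, 0], [0, 0, -0.18, 0, 0, 0], [0, 0, -0.3, 0, 0, 0], [0, 0, -0.4, 0, 0, 0], [0, 0, -0.4, 0, 0, 0]],
  ],
)

```text
time: 21.37
eef_pos: [0.512, 0.4589, 0.1613]
orientation: [[-0.005, 1.0, 0.01], [1.0, 0.005, 0.006], [0.006, 0.01, -1.0]]
ft_force: [1.7, 0.8, -1.3]
gripper_width: 0.125
finger_force: 49.2
```

The lid is gripped and lifted. I'll carry it to above the tub.

```bash
python3 - <<'E'
from h import *
s=status.state();print(s['eef_pos'],s['orientation'],s['ft_torque'])
go([.5639,.1820,.22],Rt(-60.14))
E
```

```text
[0.512  0.4589 0.1613] [[-0.0053  0.9999  0.0099]
 [ 1.      0.0052  0.0057]
 [ 0.0057  0.0099 -0.9999]] [ 0.0695 -0.0084 -0.0231]
go [-1.8453  0.34   -0.3982  0.0019 -0.0033  0.3358] mm 287.7 deg 60.4
```

Request:
play_rows(
  targets=[
    [[-0.02, 0, -0.1, 0, 0, 0.005], [-0.1, 0.02, -0.25, 0, 0, 0.02], [-0.25, 0.06, -0.35, 0, 0, 0.05], [-0.42, 0.1, -0.4, 0, 0, 0.08], [-0.6, 0.14, -0.4, 0.001, -0.001, 0.11], [-0.75, 0.17, -0.4, 0.001, -0.002, 0.14], [-0.87, 0.18, -0.4, 0.002, -0.003, 0.16], [-0.92, 0.18, -0.4, 0.002, -0.003, 0.168]],
  ],
)

```text
time: 22.03
eef_pos: [0.5373, 0.3165, 0.2156]
orientation: [[0.504, 0.864, -0.007], [0.864, -0.504, -0.009], [-0.011, -0.002, -1.0]]
ft_force: [0.8, 0.9, -2.2]
gripper_width: 0.128
finger_force: 49.1
```

```bash
python3 - <<'E'
from h import *
go([.5639,.1820,.19],Rt(-60.14))
E
```

```text
go [-0.6833  0.6047  0.1769  0.0003  0.0037  0.1661] mm 139.4 deg 29.9
```

Request:
play_rows(
  targets=[
    [[-0.04, 0.03, 0, 0, 0, 0.01], [-0.13, 0.12, 0, 0, 0, 0.03], [-0.26, 0.23, 0, 0, 0.001, 0.06], [-0.4, 0.36, 0, 0, 0.002, 0.09], [-0.53, 0.47, 0, 0, 0.003, 0.12], [-0.62, 0.55, 0.06, 0, 0.004, 0.145], [-0.67, 0.6, 0.13, 0, 0.004, 0.162], [-0.683, 0.605, 0.177, 0, 0.004, 0.166]],
  ],
)

```text
time: 22.7
eef_pos: [0.5647, 0.1837, 0.1892]
orientation: [[0.866, 0.5, 0.002], [0.5, -0.866, 0.001], [0.003, -0.0, -1.0]]
ft_force: [-1.0, 0.2, -1.7]
gripper_width: 0.133
finger_force: 49.1
```

Request:
play_rows(
  targets=[
    [[0, 0, 0, 0, 0, 0], [0, 0, 0, 0, 0, 0], [0, 0, 0, 0, 0, 0]],
  ],
)

```text
time: 22.95
eef_pos: [0.5645, 0.1863, 0.1901]
orientation: [[0.863, 0.505, 0.003], [0.504, -0.863, 0.002], [0.004, -0.0, -1.0]]
ft_force: [0.2, -0.0, -2.1]
gripper_width: 0.127
finger_force: 49.1
```

```bash
python3 - <<'E'
from h import *
s=status.state();print(s['eef_pos'],s['ft_force'],s['ft_torque'])
go([.5639,.1820,.164],Rt(-60.14))
E
```

```text
[0.5645 0.1863 0.1901] [ 0.1508 -0.0378 -2.1169] [ 0.0229 -0.016  -0.0513]
go [-0.0183  0.0227  0.1743 -0.0001 -0.0012  0.0024] mm 26.5 deg 0.5
```

Request:
play_rows(
  targets=[
    [[-0.01, 0.012, 0.06, 0, -0.001, 0.0024], [-0.018, 0.023, 0.12, 0, -0.001, 0.0024], [-0.018, 0.023, 0.16, 0, -0.001, 0.0024], [-0.018, 0.023, 0.174, 0, -0.001, 0.0024], [-0.018, 0.023, 0.174, 0, -0.001, 0.0024], [-0.018, 0.023, 0.174, 0, -0.001, 0.0024], [-0.018, 0.023, 0.174, 0, -0.001, 0.0024]],
  ],
)

```text
time: 23.53
eef_pos: [0.5643, 0.1808, 0.1639]
orientation: [[0.868, 0.496, 0.0], [0.496, -0.868, 0.0], [0.0, -0.0, -1.0]]
ft_force: [-0.5, -0.8, -2.6]
gripper_width: 0.125
finger_force: 49.1
```

```bash
python3 - <<'E'
from h import *
s=status.state();print(s['eef_pos'],s['joint_velocities'])
go([.5639,.1820,.1459],Rt(-60.14))
E
```

```text
[0.5643 0.1808 0.1639] [-0.0014 -0.0047 -0.0032  0.0009 -0.0002  0.0009]
go [ 0.0017 -0.0083  0.1202 -0.     -0.0001 -0.0006] mm 18.1 deg 0.1
```

Request:
play_rows(
  targets=[
    [[0.001, -0.004, 0, 0, 0, 0], [0.002, -0.008, 0.01, 0, 0, -0.0006], [0.002, -0.008, 0.02, 0, 0, -0.0006], [0.002, -0.008, 0.03, 0, 0, -0.0006], [0.002, -0.008, 0.04, 0, 0, -0.0006], [0.002, -0.008, 0.05, 0, 0, -0.0006], [0.002, -0.008, 0.055, 0, 0, -0.0006], [0.002, -0.008, 0.055, 0, 0, -0.0006]],
  ],
)

```text
time: 24.2
eef_pos: [0.5635, 0.1819, 0.155]
orientation: [[0.867, 0.498, -0.001], [0.498, -0.867, 0.0], [-0.001, -0.0, -1.0]]
ft_force: [-1.2, 0.7, -1.5]
gripper_width: 0.128
finger_force: 49.1
```

```bash
python3 - <<'E'
from h import *
s=status.state();print(s['eef_pos'],s['ft_force'],s['ft_torque'])
go([.5639,.1820,.1459],Rt(-60.14))
E
```

```text
[0.5635 0.1819 0.155 ] [-1.2418  0.6951 -1.4639] [ 0.0063 -0.0577 -0.0257]
go [ 0.003   0.0007  0.061  -0.0001  0.0002 -0.0001] mm 9.2 deg 0.0
```

The skirt is 3 mm past the rim with no contact force, so it fits. I'll continue down slowly.

Request:
play_rows(
  targets=[
    [[0, 0, 0.01, 0, 0, 0], [0, 0, 0.02, 0, 0, 0], [0, 0, 0.03, 0, 0, 0], [0, 0, 0.04, 0, 0, 0], [0, 0, 0.048, 0, 0, 0], [0, 0, 0.055, 0, 0, 0], [0, 0, 0.055, 0, 0, 0]],
  ],
)

```text
time: 24.78
eef_pos: [0.5635, 0.1819, 0.1468]
orientation: [[0.867, 0.498, -0.001], [0.498, -0.867, -0.0], [-0.001, -0.0, -1.0]]
ft_force: [0.4, 0.4, -2.3]
gripper_width: 0.129
finger_force: 49.1
```

Request:
play_rows(
  targets=[
    [[0, 0, 0.004, 0, 0, 0], [0, 0, 0.009, 0, 0, 0], [0, 0, 0.014, 0, 0, 0], [0, 0, 0.014, 0, 0, 0]],
  ],
)

```text
time: 25.12
eef_pos: [0.5638, 0.1819, 0.1458]
orientation: [[0.867, 0.498, -0.0], [0.498, -0.867, 0.0], [0.0, -0.0, -1.0]]
ft_force: [-1.5, -1.3, 3.0]
gripper_width: 0.131
finger_force: 49.8
```

Contact comes at z = 0.1458, exactly the seated height. I'll release and rise.

Request:
play_rows(
  targets=[
    [[0, 0, 0, 0, 0, 0], [0, 0, 0, 0, 0, 0], [0, 0, 0, 0, 0, 0], [0, 0, 0, 0, 0, 0], [0, 0, 0, 0, 0, 0], [0, 0, 0, 0, 0, 0]],
  ],
  hand=0.4,
)

```text
time: 25.62
eef_pos: [0.5637, 0.1819, 0.145]
orientation: [[0.867, 0.498, -0.0], [0.498, -0.867, 0.0], [-0.0, -0.0, -1.0]]
ft_force: [-0.4, 0.5, 0.2]
gripper_width: 0.604
finger_force: 0.0
```

Request:
play_rows(
  targets=[
    [[0, 0, -0.08, 0, 0, 0], [0, 0, -0.2, 0, 0, 0], [0, 0, -0.4, 0, 0, 0], [0, 0, -0.65, 0, 0, 0], [0, 0, -0.9, 0, 0, 0], [0, 0, -1, 0, 0, 0], [0, 0, -1, 0, 0, 0]],
  ],
  hand=0,
)

```text
time: 26.2
eef_pos: [0.5666, 0.1825, 0.3028]
orientation: [[0.867, 0.498, 0.013], [0.498, -0.867, 0.002], [0.012, 0.004, -1.0]]
ft_force: [1.6, 0.1, 1.3]
gripper_width: 0.997
finger_force: 0.0
```

```bash
python3 - <<'E'
from h import *
s=status.state();d=cap('wrist','fin.png');print(s['eef_pos'],s['ft_force'],s['gripper_width'])
edges(d,.0635,s['orientation'],s['eef_pos'],(150,20,420,310))
t=cap('top','topf.png');im=t['image'];h=cv2.cvtColor(im,cv2.COLOR_RGB2HSV)
sc=cap('scene','scf.png')
for n,x,z,r in(('pot',[258,152],.076,8),('vial',[207,170],.05,4)):
    a=cv2.imread('pics/top0.png')[x[1]-12:x[1]+12,x[0]-12:x[0]+12].astype(int);b=im[x[1]-12:x[1]+12,x[0]-12:x[0]+12,::-1].astype(int);print(n,'diff',np.abs(a-b).mean())
P=[tub(-1.4+a,4.6+b,63) for a in(-68,68) for b in(-94,94)];print(proj(sc,P).round(),proj(d,P).round())
E
```

```text
[0.5666 0.1825 0.3028] [1.5546 0.146  1.2724] 0.9967894180718485
bbox 196 405 91 287
{'L': array([-70.7199,   0.0012]), 'R': array([65.2098, -0.1846]), 'T': array([87.9, 87.9, 88.8, 88.8, 88.8]), 'B': array([-100.3, -100.1,  -99.3,  -99.3,  -96.3])}
pot diff 3.6996527777777777
vial diff 1.4809027777777777
[[316. 223.]
 [235. 222.]
 [311. 195.]
 [239. 194.]] [[206. 287.]
 [194.  92.]
 [341. 286.]
 [350.  91.]]
```

```bash
python3 - <<'E'
from h import *
sc=cap('scene')['image'][:,:,::-1].astype(int);o=cv2.imread('pics/scene0.png').astype(int)
for n,(x0,y0,x1,y1) in(('pot',(200,195,218,232)),('vial',(182,230,195,255)),('ref',(140,140,200,185))):
    print(n,np.abs(sc[y0:y1,x0:x1]-o[y0:y1,x0:x1]).mean().round(1))
    A=cv2.cvtColor(o[y0:y1,x0:x1].astype(np.uint8),cv2.COLOR_BGR2GRAY).astype(np.float32);B=cv2.cvtColor(sc[y0:y1,x0:x1].astype(np.uint8),cv2.COLOR_BGR2GRAY).astype(np.float32);print(cv2.phaseCorrelate(A,B))
s=status.state();d=cap('wrist');print(s['eef_pos'],s['joint_velocities'].max())
edges(d,.0635,s['orientation'],s['eef_pos'],(150,20,372,310))
# lid levelness: side widths at both ends and end lengths at both sides
E
```

```text
pot 5.9
((0.14398040500340237, 0.05026472959096395), 1.0000243975056542)
vial 3.4
((0.5086588131259333, 0.47926567069918136), 0.9482306016286214)
ref 3.7
((0.03203514263762841, 0.49489673619025254), 1.022223781656336)
[0.5627 0.1817 0.2935] 0.01753490457273525
bbox 196 355 80 284
{'L': array([-68.0532,   0.    ]), 'R': array([67.989 ,  0.0023]), 'T': array([95.9, 96. , 96.7, 96.7, 96.8]), 'B': array([-92.8, -92.8, -92.8, -92.8, -92.7])}
```

The pot and vial have not moved. The lid measures 136 × 189 mm at the seated height with parallel sides, so it is level. I'll hand in.

```bash
python3 -c "
from station import workorder
print(workorder.finish_job())"
```

```text
the job is handed in; nothing more can be done
None
```

The job is handed in at about 26 s: the basket stands square on the mat about 3–4 mm off its centre with its handle up, the lid is seated level on the tub and released, and the camera checks show the sieve tray left in the tub and the pot and vial where they were.

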